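# Index the modelling turntable a quarter turn

## Task

Bring the scrolled front of the plaster corbel round from the plunger's side to your side of the turntable: pull up the index plunger's T-bar, twist it clockwise into its rest notch so that it stays up with your hand off it, then turn the plate a quarter turn clockwise (seen from above) by its upright grip. With the plunger parked until then, lift and twist its T-bar back so that the pin drops fully into the notch now below it and locks the plate. The corbel must not slide, twist round or tip on its board, and the other things on the bench stay where they are.

Things in the scene. Friction and masses are not known exactly. Their poses are not given: they have to be found in the camera images.
- stand: grey base of a modelling turntable, bolted to the bench; origin on the bench at the turntable's vertical axis, z up; base flange radius 110 mm. On its -y side a bracket 46 mm wide, reaching 176 mm from the axis, stands up outside the plate and carries over the plate's rim the vertical sprung index plunger, whose axis is at (0, -118 mm) in this frame. The bracket's top is 112 mm and the steel collar (radius 18 mm) round the plunger 142 mm above the bench.
- table_axis (a point): point on the turntable's vertical axis at the top of its round plywood board (radius 98 mm, top 88 mm above the bench). The board lies on an aluminium index plate, radius 128 mm, top 76 mm above the bench, with four chamfered notches 13 mm wide in its rim, 90 degrees apart.
- turntable (a joint): angle of plate and board, rad, 0 at the start with the plunger's pin (10 mm thick) in a notch; positive is clockwise seen from above; the next notch comes under the plunger at 1.571. Turns by hand with about 1 to 3 N at the grip when the pin is up, and stays where it is left; stops at -1.9 and 1.9. The chamfers centre the plate by themselves if it is within about 0.04 rad of a notch when the pin comes down.
- turn_grip (a point): point to grip on the upright black revolving grip (round, 25 mm thick, 78 mm long, spins freely on its own spindle) that stands on the plate's rim 114 mm from the axis; the point is on its axis, 22 mm below its top end, 138 mm above the bench. At the start it stands at 135 degrees from the stand's x axis, anticlockwise; a quarter turn clockwise takes it to 45 degrees.
- tbar_grip (a point): centre of the plunger's black T-bar: 64 mm long, 15 mm wide, 20 mm high, long axis = this point's x axis, z up; its height is 171 mm above the bench with the pin down (lift 0). The bar and a steel cross pin under it turn together on the plunger.
- plunger_lift (a joint): how far the plunger is pulled up, m: 0 = pin fully down in a notch of the plate, top stop at 0.029. A spring pulls it down with about 5 N at 0 and 12 N at 0.020. The pin is clear of the plate above 0.014. At twist 0 the cross pin sits in a deep slot of the collar and the bar cannot twist; above 0.020 the cross pin clears the collar's lands and the bar can be twisted. In the rest notch it stays up by itself at about 0.017.
- plunger_twist (a joint): twist of the T-bar, rad, positive clockwise seen from above; 0 = over the deep slot (stop at -0.03), 1.40 = middle of the rest notch, which is 3 mm deep and catches from about 1.1 to 1.7; stop at 1.80. To let the pin down the bar is lifted out of the rest notch (above 0.020) and twisted back to 0, within about 0.1.
- corbel: loose white plaster corbel (scroll bracket), 72 mm wide (x), 68 mm deep (y), 70 mm high, about 0.4 kg, standing in the middle of the board; origin under its centre, its scrolled front faces its -y (seen from above the scroll stands out 20 mm in front of the flat top slab), at the start towards the plunger
- spatula: loose metal spatula lying beside the turntable, bystander; 190 mm
- brush: loose brush lying beside the turntable, bystander; 170 mm
- rosette: loose small plaster rosette lying beside the turntable, bystander; 68 mm across, 20 mm high
- mixing_bowl: loose rubber mixing bowl, bystander; 130 mm across, 75 mm high
- water_bottle: loose water bottle, bystander; 64 mm across, 200 mm high
- mallet: loose wooden mallet lying on the bench, bystander; 250 mm long, 64 mm high
- cast_tile: loose plaster tile on a small wooden board, bystander; 150 x 110 x 28 mm
Things that resemble listed ones, but are neither listed nor needed, are in the scene too. What is shaped like the corbel but blue, orange or pink is not meant.

How it is judged:
On the way, in this order (a step that is already met when the one before it is completed fails the run):
1. the plunger is parked: raised, twisted into its rest notch and staying up with nothing holding it (value of joint plunger_lift above 0.0145 m and value of joint plunger_twist above 0.95 rad and contact force between each of the arm, the fingers and stand below 0.1 N and value of joint turntable below 0.3 rad), for 0.2 s.
2. the plate is turned a quarter turn clockwise with the plunger still parked (value of joint plunger_lift above 0.0145 m and value of joint plunger_twist above 0.95 rad and value of joint turntable between 1.5 and 1.64 rad), for 0.2 s.
At the end, for the whole second after the job is handed in: Plate at the next notch clockwise (1.571 +/- 0.04 rad), pin fully down in it (lift under 3 mm, T-bar twist under 0.35 rad); corbel upright (0.1 rad), at rest, within 25 mm of the axis, its y axis within 0.3 rad of the stand's x axis; robot has let go (value of joint turntable between 1.53 and 1.61 rad and value of joint plunger_lift below 0.003 m and value of joint plunger_twist below 0.35 rad and horizontal distance between corbel and table_axis below 0.025 m and angle between the y axis of corbel and the x axis of stand, either way round below 0.3 rad and angle between corbel's own z axis and vertical below 0.1 rad and linear speed of corbel below 0.02 m/s); the robot touches nothing.
It fails at once if the corbel slides or tips on the board (more than 25 mm off the axis, or 0.2 rad) (horizontal distance between corbel and table_axis above 0.025 m or angle between corbel's own z axis and vertical above 0.2 rad).
It fails at once if another thing on the bench is moved more than 30 mm (distance of any of spatula, brush, rosette, mixing_bowl, water_bottle, mallet, cast_tile from where it was at the start of the episode above 0.03 m).
It also fails if it takes over 64 s, if anything falls off the work surface, if the arm or the gripper's body presses on something with over 40 N, if the wrist force passes 120 N, or if a joint passes its speed limit or range.

## Robot

A 6-joint arm with a two-finger parallel gripper is mounted at the origin on the work surface. World frame = base frame: x ahead of the robot, y to its left, z up, the work surface at z = 0. Lengths are in m, angles in rad, forces in N, time in s.
With the tool pointing down it reaches from about 0.35 to 0.775 m from the base axis. Payload 5.5 kg.
Tool frame: the origin (TCP) lies at the very end of the fingers, on their centre line; the grasp point (between the pads) lies hold_point_z behind it (hold_point_z is the distance from the TCP to the grasp point, in m); x points along the fingers, y is the direction in which the jaws open and shut, and the axes are right-handed (so a half turn about x gives the same grasp; the last joint's range is limited). The gripper opens to 85 mm and grips with 20 to 120 N. Pads are 22 mm wide; open, the fingers measure 114 mm over their backs; the gripper's body (76 mm by 85 mm) begins 54 mm behind the grasp point. The pads swing forward as they close: fully open they stand 13 mm farther back than shut.
Start: joints at [-1.289, 0.313, 0.046, 1.304, 0, 1.431], TCP at [0.235, -0.525, 0.207] pointing down, gripper open.
Joint ranges: [-2.76, 2.76], [-0.86, 1.69], [-1.03, 1.26], [-2.2, 2.34], [-1.47, 1.5], [-3.14, 3.14]. Speed limits (rad/s): [2.57, 2.57, 3.14, 3.14, 3.14, 3.14].

## Interface

Orientations are given as a unit quaternion [w, x, y, z].
In Python, from workcell import * gives the robot as it stands. The module is installed in compiled form; this text tells all that it offers.
- The arm moves only by the tool step_arm, never from a script. Its argument "targets" is a list of rows, each a list of 3 entries, a list of its own where there are three numbers: the turn, a rotation vector about the tool's x, y, z in degrees, then the shift along the tool's x, y, z in cm, then the finger opening in cm, from 0 to 8.54. A call has exactly 10 rows; each row shifts and turns the commanded pose from where the row before left it, along the tool's axes as they then stand; what a row does not reach is not made up. A row lasts 1/10 s, in which the tool goes at most 50 mm and 8.59 degrees, less where a joint would pass 70% of its speed; a pose out of reach is approached as far as the arm can. A call with a gripper value outside its range is refused whole. The fingers move at their own pace and stop on an object; "force" is the grip in N (left out, the last holds). Time passes only in rows, so rows that do not move let the fingers close, or fill a call up. It gives the time, the measured TCP pose, the force and the opening at its end, in the units of the state.
- get_state(): the state, without advancing time (a new reading comes with each control period).
- read_camera(name): name is "scene" or "top"; returns the picture (480x640x3 uint8, red, green, blue); there is no depth.
- camera_model(name): a dict with "fx", "fy", "cx", "cy" (pixels), "xyz" and "rotation" of the camera in the world. Camera axes: x right, y down, z forward; pixel columns grow to the right and rows downward; lengths in m; the calibration is good to about 2 mm. A picture is of the moment at which its call begins. camera_model takes no time and is no camera call.
- hand_in(): hands the job in, once; it reports no verdict.
Trained networks look in the newest picture that a camera, given by its name, has taken for a name from the list of things; names that differ only in an ending like _2 or _b are one class to them, and where a whole thing is asked for, a point or a joint stands for the part that bears it (a point fixed in the world has none). Each returns a list of dicts, best first, with "p" (0 to 1); they miss things now and then, are a little off and sometimes report something else, mostly with a low value. They report only what shows in the picture. A call takes as long as a camera call. They do not tell look-alikes from the thing itself.
- find_in(camera, label): "extent" ([left, top, width, height] in pixels, round what is visible of it).
- silhouettes(camera, label): "mask" (480x640 bool, what is visible of it) and "extent" ([left, top, width, height] in pixels, round what is visible of it).
The state is a dict: "clock": time; "joint_pos": joint angles; "qvel": joint speeds; "tau": joint torques, N m; "tcp_pos": TCP position; "orientation": TCP orientation; "wrist_force": force on the tool from outside, world axes, zero at the start; "ft_torque": the same for the moment, N m; "finger_gap": finger opening in m.
Only numpy, scipy, OpenCV 4.12 (cv2) and the standard library are available. Lean on these libraries where they do the work, as an engineer would, in place of code of your own. Each camera call takes 0.05 s, during which the arm holds its last target.

## Working session

There is one attempt and no reset: what is moved stays moved. The work goes in short steps, Python scripts to look and compute and a tool call to move; the robot and the scene stay as the last step left them, time stands still between calls to the robot, and variables do not carry over. Pictures are saved under pics/ and viewed, and the job is handed in when it is done.

Besides the shell and the picture viewer there is one more tool, called after "Call:" in YAML: its name, and indented under it one key for each argument. step_arm: Moves the arm, as the interface text tells. Its arguments: {"type":"object","properties":{"targets":{"type":"array","items":{"type":"array"}},"force":{"type":"number"}},"required":["targets"]}

```bash
mkdir -p pics
python3 - <<'E'
from workcell import *
import cv2
print(get_state())
for n in ("scene","top"):
    im=read_camera(n); cv2.imwrite(f"pics/{n}0.png",im[:,:,::-1]); print(camera_model(n))
E
```

```text
{'clock': 0.0, 'joint_pos': array([-1.28861636e+00,  3.14012512e-01,  4.49695954e-02,  1.30358300e+00,
       -4.23346527e-05,  1.43118829e+00]), 'qvel': array([-0.00160769,  0.0006411 ,  0.00155085,  0.00189599,  0.00027321,
        0.00045188]), 'tau': array([-5.50811801e-04, -4.80625176e+01,  2.98536175e+01,  1.92212075e-02,
       -2.22635149e-04, -6.78161953e-06]), 'tcp_pos': array([ 0.23521893, -0.52407939,  0.20569818]), 'orientation': array([-0.14737742, -0.69137894, -0.14866572,  0.69150095]), 'wrist_force': array([-0.15649404,  0.50754721,  0.52367314]), 'ft_torque': array([-0.04955231,  0.05455054, -0.00399029]), 'finger_gap': 0.08558868168161456}
{'fx': 470.5119255461299, 'fy': 470.5119255461299, 'cx': 325.6624882245127, 'cy': 233.82567166539016, 'xyz': array([ 1.22556115, -0.23888612,  0.87611043]), 'rotation': array([-0.31084517,  0.75145084,  0.53884953, -0.21985928])}
{'fx': 499.07478886824356, 'fy': 499.07478886824356, 'cx': 313.1808456192027, 'cy': 242.06883226866313, 'xyz': array([0.40552207, 0.02244881, 1.30184818]), 'rotation': array([-0.03865385,  0.70817385, -0.70398728,  0.03738425])}
```

View pics/scene0.png

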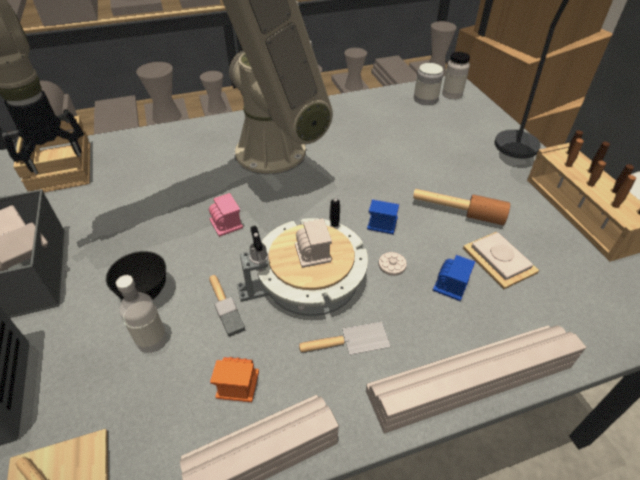

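View pics/top0.png

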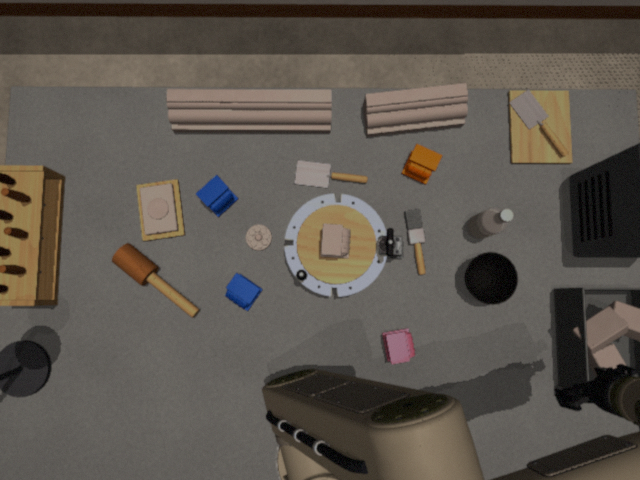

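```bash
cat > h.py <<'E'
from workcell import *
import numpy as np, cv2
from scipy.spatial.transform import Rotation as R
def cam(n):
    m=camera_model(n); w,x,y,z=m['rotation']; return m,R.from_quat([x,y,z,w]).as_matrix()
def proj(n,P):
    m,r=cam(n); p=(np.atleast_2d(P)-m['xyz'])@r
    return np.c_[m['fx']*p[:,0]/p[:,2]+m['cx'],m['fy']*p[:,1]/p[:,2]+m['cy']]
def ray(n,uv,z):
    m,r=cam(n); uv=np.atleast_2d(uv).astype(float)
    d=np.c_[(uv[:,0]-m['cx'])/m['fx'],(uv[:,1]-m['cy'])/m['fy'],np.ones(len(uv))]@r.T
    return m['xyz']+d*((z-m['xyz'][2])/d[:,2])[:,None]
def pts(n):
    m,r=cam(n)
    return m['xyz'],r
E
python3 - <<'E'
from h import *
for n in ("scene","top"):
    read_camera(n)
    for l in ("turntable","stand","tbar_grip","turn_grip","corbel"):
        for o in silhouettes(n,l)[:3]:
            ys,xs=np.nonzero(o['mask']); print(n,l,round(o['p'],2),o['extent'],xs.mean().round(1),ys.mean().round(1),len(xs))
a=cv2.imread("pics/top0.png")[180:310,270:430]; cv2.imwrite("pics/c1.png",cv2.resize(a,None,fx=5,fy=4.6 if 0 else 4.6,interpolation=cv2.INTER_CUBIC)[:600,:800])
a=cv2.imread("pics/scene0.png")[185:320,220:400]; cv2.imwrite("pics/c2.png",cv2.resize(a,None,fx=4.4,fy=4.4,interpolation=cv2.INTER_CUBIC))
E
```

```text
scene turntable 0.93 [257.3, 197.5, 109.9, 112.5] 313.8 264.0 6512
scene stand 0.89 [235.0, 198.5, 135.8, 118.5] 304.0 268.7 8223
scene tbar_grip 0.59 [252.0, 222.8, 11.8, 27.5] 255.7 237.7 179
scene tbar_grip 0.16 [251.3, 224.9, 12.1, 46.5] 256.4 241.1 223
scene turn_grip 0.67 [328.7, 195.9, 8.9, 33.6] 334.2 211.8 229
scene turn_grip 0.22 [238.5, 195.9, 128.1, 116.8] 303.7 267.8 8535
scene corbel 0.91 [371.1, 201.7, 27.3, 33.9] 382.7 216.3 848
scene corbel 0.82 [294.2, 220.2, 38.5, 44.6] 313.2 242.8 1295
scene corbel 0.74 [207.3, 194.7, 33.9, 41.8] 224.7 215.0 1078
top turntable 0.81 [285.0, 192.6, 100.4, 105.7] 335.3 245.4 7286
top turntable 0.61 [465.4, 210.4, 45.9, 29.0] 488.6 222.8 1003
top stand 0.68 [285.0, 193.5, 118.7, 100.8] 339.2 245.6 7783
top tbar_grip 0.49 [385.5, 226.9, 9.8, 29.0] 389.6 242.7 213
top turn_grip 0.42 [296.9, 270.9, 12.8, 9.7] 301.6 274.9 100
top corbel 0.92 [321.8, 224.9, 29.0, 38.8] 335.2 241.3 927
top corbel 0.73 [225.1, 271.9, 35.8, 38.7] 242.8 291.7 842
top corbel 0.71 [193.6, 174.6, 41.7, 43.3] 217.1 195.9 920
```

View pics/c1.png

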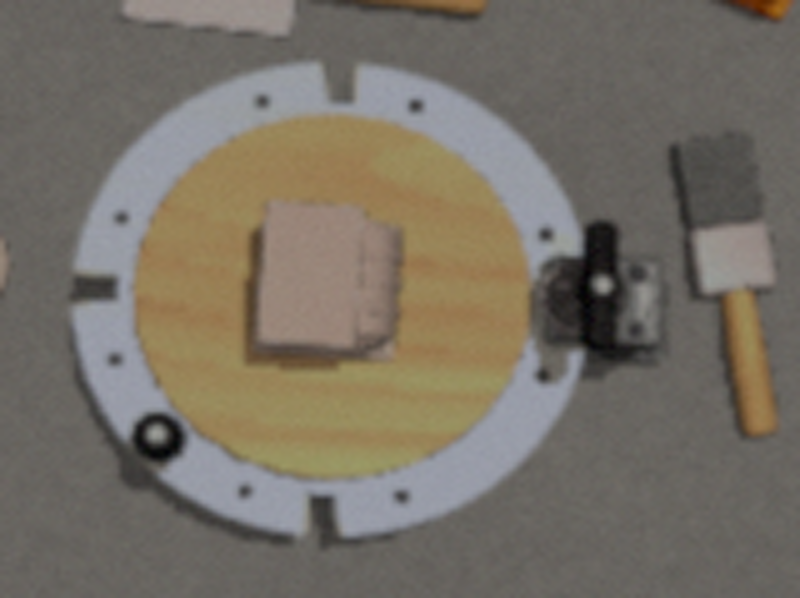

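View pics/c2.png

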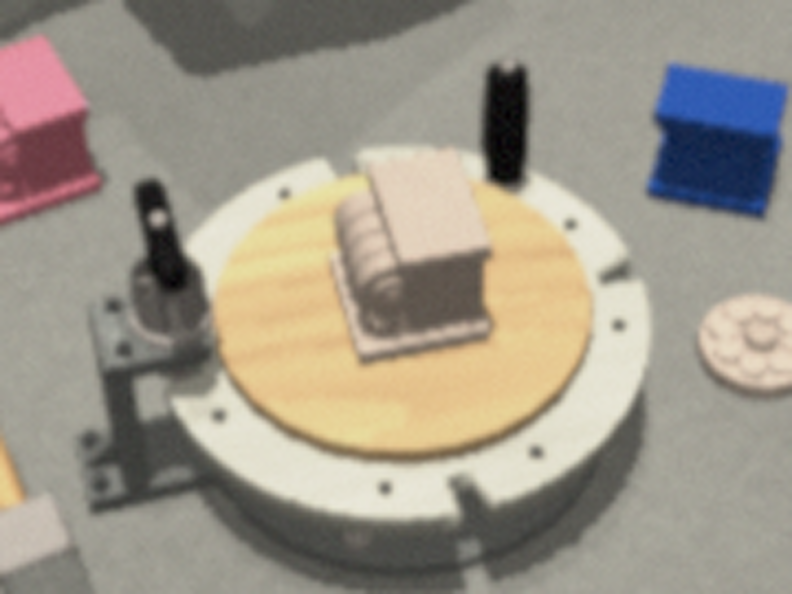

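Run:
```python
from h import *
from scipy.optimize import least_squares
def circ(P,r):
    f=lambda c:np.hypot(P[:,0]-c[0],P[:,1]-c[1])-r
    s=least_squares(f,P.mean(0)[:2],loss='soft_l1',f_scale=.002); return s.x,np.abs(s.fun).mean()
for n in("scene","top"):
    im=cv2.imread(f"pics/{n}0.png"); hsv=cv2.cvtColor(im,cv2.COLOR_BGR2HSV)
    m=((hsv[...,1]>70)&(hsv[...,0]>8)&(hsv[...,0]<30)&(hsv[...,2]>80)).astype(np.uint8)
    k,lab,st,ce=cv2.connectedComponentsWithStats(m)
    c0=proj(n,[[0.4,-0.03,0.088]])[0]
    best=[i for i in range(1,k) if st[i,4]>800]; 
    i=min(best,key=lambda i:np.hypot(*(ce[i]-(335,243) if n=='top' else ce[i]-(311,255))))
    cs,_=cv2.findContours((lab==i).astype(np.uint8),cv2.RETR_EXTERNAL,cv2.CHAIN_APPROX_NONE)
    c=max(cs,key=len); h=cv2.convexHull(c)[:,0,:]
    print(n,st[i],circ(ray(n,c[:,0,:],0.088),0.098),circ(ray(n,h,0.088),0.098))
N=ray('top',[(338,198.0),(289,242.6),(334.4,292.4)],0.076); print(N)
d=N[0]-N[2];print('yaw',np.degrees(np.arctan2(d[1],d[0])), (N[0]+N[2])/2)
# tbar
for n in ("top","scene"):
    o=silhouettes(n,"tbar_grip")[0]; ys,xs=np.nonzero(o['mask']); P=ray(n,np.c_[xs,ys],0.176)
    print(P.mean(0)); p=P[:,:2]-P[:,:2].mean(0); w,v=np.linalg.eigh(p.T@p); print(np.degrees(np.arctan2(v[1,1],v[0,1])))
print(ray('top',[(270+601/5,180+284/4.6)],0.181), ray('scene',[(220+158/4.4,185+218/4.4)],0.181))
print(ray('top',[(270+157/5,180+435/4.6)],0.160), ray('scene',[(220+508/4.4,185+66/4.4)],0.160))
```

```text
scene [ 268  225   86   65 3141] (array([ 0.5383887, -0.0355694]), np.float64(0.017465101522127414)) (array([ 0.53840285, -0.03543203]), np.float64(0.000887285416222206))
top [ 297  205   80   79 3995] (array([ 0.53302058, -0.03064939]), np.float64(0.0026344763736558395)) (array([ 0.53280201, -0.03058741]), np.float64(0.0016205456094549359))
[[ 0.64882325 -0.0361851   0.076     ]
 [ 0.53624114  0.08477993  0.076     ]
 [ 0.41450346 -0.02754507  0.076     ]]
yaw -2.1117000064449343 [ 0.53166335 -0.03186508  0.076     ]
[ 0.52666226 -0.14855354  0.176     ]
178.01915537313667
[ 0.53359345 -0.1531627   0.176     ]
176.81282937680845
[[ 0.52833716 -0.14911621  0.181     ]] [[ 0.53006802 -0.15142973  0.181     ]]
[[0.4539883  0.05134643 0.16      ]] [[0.45759684 0.05019937 0.16      ]]
```

```bash
cat > st.py <<'E'
from h import *
def show():
    s=get_state(); w,x,y,z=s['orientation']; M=R.from_quat([x,y,z,w]).as_matrix()
    print('t',s['clock'],'tcp',s['tcp_pos'].round(4),'gap',round(s['finger_gap'],4),'q',s['joint_pos'].round(3),'F',s['wrist_force'].round(1),'T',s['ft_torque'].round(2))
    print(M.round(3)); return s,M
def local(target,yaw_y=None):
    """print shift in tool axes (cm) to target; yaw_y: desired world angle(deg) of tool y"""
    s,M=show(); d=M.T@(np.array(target)-s['tcp_pos'])*100; print('shift cm',d.round(2))
    cur=np.degrees(np.arctan2(M[1,1],M[0,1])); print('tool y yaw now',cur.round(2))
    # rotation to exactly down with yaw_y
    if yaw_y is not None:
        a=np.radians(yaw_y); yv=np.array([np.cos(a),np.sin(a),0]); xv=np.array([0,0,-1.]); zv=np.cross(xv,yv)
        D=np.c_[xv,yv,zv]; r=R.from_matrix(M.T@D).as_rotvec(degrees=True); print('rotvec deg',r.round(2))
if __name__=='__main__': show()
E
python3 - <<'E'
import workcell
print([x for x in dir(workcell) if not x.startswith('__')])
try: print(workcell.hold_point_z)
except Exception as e: print(e)
from st import *
local([0.530,-0.150,0.24],88)
local([0.530,-0.150,0.24],-92)
E
```

```text
['MotionError', 'camera_model', 'find_in', 'get_state', 'hand_in', 'hold_point_z', 'read_camera', 'silhouettes']
0.0187
t 0.8 tcp [ 0.2354 -0.5246  0.2067] gap 0.0853 q [-1.289  0.313  0.046  1.304 -0.     1.431] F [-0.3  0.2  0.3] T [-0.   -0.01 -0.01]
[[ 0.     0.409 -0.912]
 [-0.    -0.912 -0.409]
 [-1.     0.     0.   ]]
shift cm [ -3.34 -22.12 -42.21]
tool y yaw now -65.83
rotvec deg [-1.5383e+02  1.0000e-02 -0.0000e+00]
t 0.8 tcp [ 0.2354 -0.5246  0.2067] gap 0.0853 q [-1.289  0.313  0.046  1.304 -0.     1.431] F [-0.3  0.2  0.3] T [-0.   -0.01 -0.01]
[[ 0.     0.409 -0.912]
 [-0.    -0.912 -0.409]
 [-1.     0.     0.   ]]
shift cm [ -3.34 -22.12 -42.21]
tool y yaw now -65.83
rotvec deg [ 2.617e+01 -0.000e+00 -1.000e-02]
```

Call:
step_arm:
  targets:
    - [[0,0,0],[-2.0,0,0],8.5]
    - [[0,0,0],[-2.0,-1.5,-3.0],8.5]
    - [[0,0,0],[-1.3,-2.3,-4.4],7]
    - [[0,0,0],[0,-2.3,-4.4],6]
    - [[0,0,0],[0,-2.3,-4.4],5]
    - [[0,0,0],[0,-2.3,-4.4],5]
    - [[0,0,0],[0,-2.3,-4.4],5]
    - [[0,0,0],[0,-2.3,-4.4],5]
    - [[0,0,0],[0,-2.3,-4.4],5]
    - [[0,0,0],[0,-2.3,-4.4],5]

```text
clock: 1.8
tcp_pos: [0.5027, -0.1859, 0.2596]
orientation: [0.148, 0.692, 0.148, -0.691]
wrist_force: [0.3, -1.1, 0.2]
finger_gap: 0.0504
```

Call:
step_arm:
  targets:
    - [[-8.5,0,0],[0,0,0],5]
    - [[-8.5,0,0],[0,0,0],5]
    - [[-8.5,0,0],[0,0,0],5]
    - [[-8.5,0,0],[0,0,0],5]
    - [[-8.5,0,0],[0,0,0],5]
    - [[-8.5,0,0],[0,0,0],5]
    - [[-8.5,0,0],[0,0,0],5]
    - [[-8.5,0,0],[0,0,0],5]
    - [[-8.5,0,0],[0,0,0],5]
    - [[-8.5,0,0],[0,0,0],5]

```text
clock: 2.8
tcp_pos: [0.5017, -0.1877, 0.2593]
orientation: [0.578, 0.408, 0.577, -0.408]
wrist_force: [-0.3, -0.5, 0.4]
finger_gap: 0.0498
```

Call:
step_arm:
  targets:
    - [[-8.5,0,0],[0,0,0],5]
    - [[-8.5,0,0],[0,0,0],5]
    - [[-8.5,0,0],[0,0,0],5]
    - [[-8.5,0,0],[0,0,0],5]
    - [[-8.5,0,0],[0,0,0],5]
    - [[-8.5,0,0],[0,0,0],5]
    - [[-8.5,0,0],[0,0,0],5]
    - [[-8.5,0,0],[0,0,0],5]
    - [[0,0,0],[0,0,0],5]
    - [[0,0,0],[0,0,0],5]

```text
clock: 3.8
tcp_pos: [0.5017, -0.1877, 0.2593]
orientation: [0.707, 0.019, 0.707, -0.019]
wrist_force: [0.1, -0.6, 0.4]
finger_gap: 0.0496
```

Run:
```python
from st import *
local([0.530,-0.150,0.24],88)
for n in ("scene","top"):
    im=read_camera(n)[:,:,::-1]; 
    a=im[130:330,180:420] if n=="scene" else im[150:310,270:470]
    cv2.imwrite(f"pics/{n}1.png",cv2.resize(a,None,fx=3,fy=3,interpolation=cv2.INTER_CUBIC))
```

```text
t 3.8 tcp [ 0.5017 -0.1877  0.2593] gap 0.0496 q [-0.508  0.227  0.058  1.402 -0.    -0.455] F [ 0.1 -0.6  0.4] T [-0.05  0.04  0.03]
[[ 0.     0.053  0.999]
 [-0.     0.999 -0.053]
 [-1.    -0.     0.   ]]
shift cm [1.93 3.91 2.63]
tool y yaw now 86.97
rotvec deg [-1.03  0.01  0.01]
```

Call:
step_arm:
  targets:
    - [[-1,0,0],[1,1.3,0.9],5]
    - [[0,0,0],[1.0,1.3,0.9],5]
    - [[0,0,0],[1.0,1.3,0.85],5]
    - [[0,0,0],[1.0,0,0],5]
    - [[0,0,0],[1.0,0,0],5]
    - [[0,0,0],[0.7,0,0],5]
    - [[0,0,0],[0,0,0],5]
    - [[0,0,0],[0,0,0],5]
    - [[0,0,0],[0,0,0],5]
    - [[0,0,0],[0,0,0],5]

```text
clock: 4.9
tcp_pos: [0.5299, -0.1501, 0.2029]
orientation: [0.707, 0.011, 0.707, -0.012]
wrist_force: [0.3, -0.5, 0.5]
finger_gap: 0.0499
```

Run:
```python
from st import *
local([0.530,-0.150,0.155],88)
for n in ("scene","top"):
    im=read_camera(n)[:,:,::-1]; 
    a=im[130:330,180:420] if n=="scene" else im[150:310,270:470]
    cv2.imwrite(f"pics/{n}1.png",cv2.resize(a,None,fx=3,fy=3,interpolation=cv2.INTER_CUBIC))
print(proj('scene',get_state()['tcp_pos']),proj('top',get_state()['tcp_pos']))
```

```text
t 4.9 tcp [ 0.5299 -0.1501  0.2029] gap 0.0499 q [-0.422  0.266 -0.027  1.276 -0.    -0.389] F [ 0.3 -0.5  0.5] T [ 0.01 -0.03  0.04]
[[ 0.001  0.032  0.999]
 [-0.001  0.999 -0.032]
 [-1.    -0.001  0.001]]
shift cm [4.79 0.02 0.01]
tool y yaw now 88.14
rotvec deg [0.14 0.07 0.03]
[[255.47717048 226.82888105]] [[392.10012447 240.02181725]]
```

View pics/scene1.png

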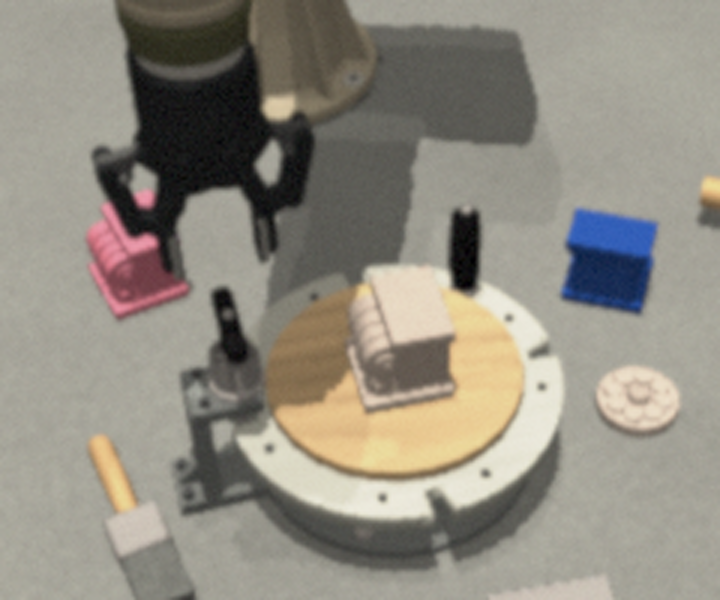

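View pics/top1.png

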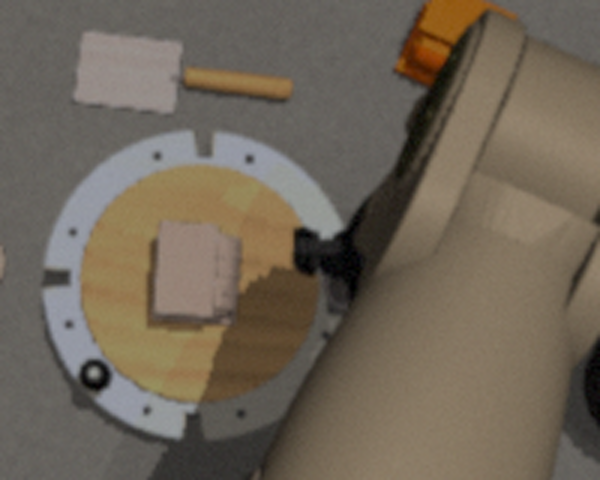

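Run:
```python
from st import *
for z in (.203,.206,.21):
  print(ray('scene',[(253.5,219.4)],z)-ray('scene',[(255.9,234.5)],0.181), )
im=read_camera('scene')[:,:,::-1]
cv2.imwrite("pics/c3.png",cv2.resize(im[170:275,205:295],None,fx=6,fy=5.7,interpolation=cv2.INTER_CUBIC))
```

```text
[[-0.02275351  0.00237528  0.022     ]]
[[-0.01955174  0.00197485  0.025     ]]
[[-0.01528271  0.00144095  0.029     ]]
```

View pics/c3.png

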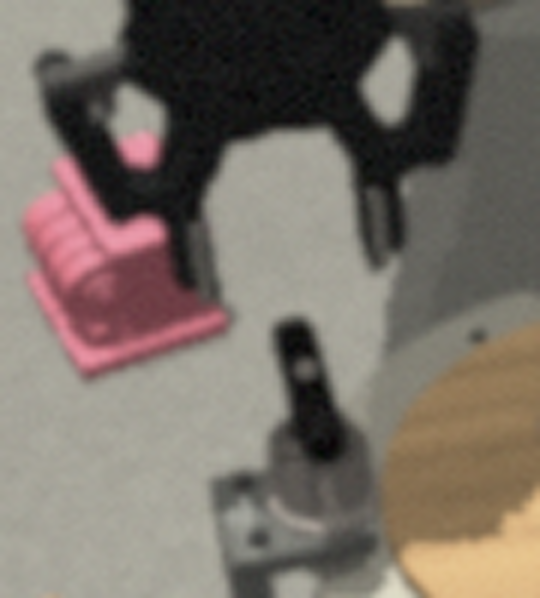

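Call:
step_arm:
  targets:
    - [[0,0,0],[0,0,0],0]
    - [[0,0,0],[0,0,0],0]
    - [[0,0,0],[0,0,0],0]
    - [[0,0,0],[0,0,0],0]
    - [[0,0,0],[0,0,0],0]
    - [[0,0,0],[0,0,0],0]
    - [[0,0,0],[0,0,0],0]
    - [[0,0,0],[0,0,0],0]
    - [[0,0,0],[0,0,0],0]
    - [[0,0,0],[0,0,0],0]

```text
clock: 6.05
tcp_pos: [0.5296, -0.1497, 0.2023]
orientation: [0.707, 0.011, 0.707, -0.011]
wrist_force: [0.6, -0.2, 1.0]
finger_gap: 0.0004
```

Run:
```python
from st import *
s,_=show()
im=read_camera('scene')[:,:,::-1].copy()
print(proj('scene',s['tcp_pos']))
cv2.imwrite("pics/c4.png",cv2.resize(im[170:275,205:295],None,fx=6,fy=5.7,interpolation=cv2.INTER_CUBIC))
```

```text
t 6.05 tcp [ 0.5296 -0.1497  0.2023] gap 0.0004 q [-0.421  0.266 -0.028  1.276 -0.    -0.389] F [ 0.6 -0.2  1. ] T [-0.01 -0.01  0.02]
[[ 0.     0.032  0.999]
 [-0.     0.999 -0.032]
 [-1.    -0.     0.   ]]
[[255.62044048 226.90117371]]
```

View pics/c4.png

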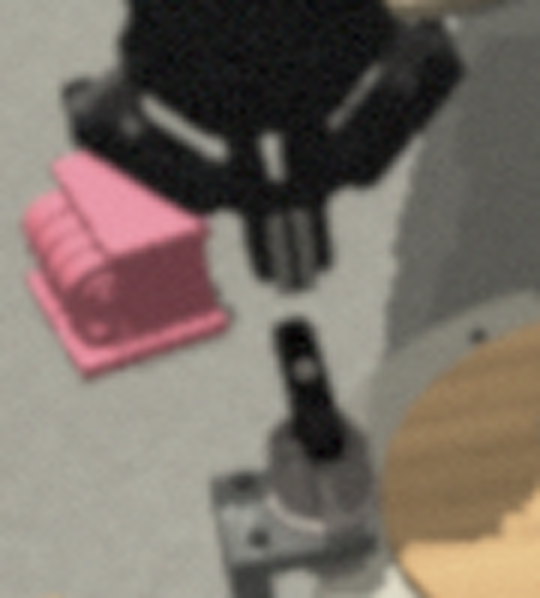

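Run:
```python
from st import *
im=cv2.imread("pics/scene0.png")
p=proj('scene',[0.2352,-0.5241,0.2057])[0];print(p)
q=proj('top',[0.2352,-0.5241,0.2057])[0];print(q)
a=cv2.resize(im[70:200,0:130],None,fx=4.5,fy=4.5,interpolation=cv2.INTER_CUBIC)
cv2.drawMarker(a,tuple(int(v) for v in ((p-[0,70])*4.5)),(0,0,255),0,20,1)
t=cv2.imread("pics/top0.png")
b=cv2.resize(t[330:460,540:640],None,fx=2.5,fy=4.5,interpolation=cv2.INTER_CUBIC)
b=cv2.resize(t[330:460,540:640],None,fx=2.1,fy=2.1)
cv2.drawMarker(b,tuple(int(v) for v in ((q-[540,330])*2.1)),(0,0,255),0,20,1)
c=np.zeros((585,800,3),np.uint8);c[:a.shape[0],:a.shape[1]]=a;c[:b.shape[0],585:585+b.shape[1]]=b[:, :215]
cv2.imwrite("pics/c5.png",c)
```

```text
[ 64.96308309 176.56045142]
[568.28909124 377.38872008]
```

View pics/c5.png

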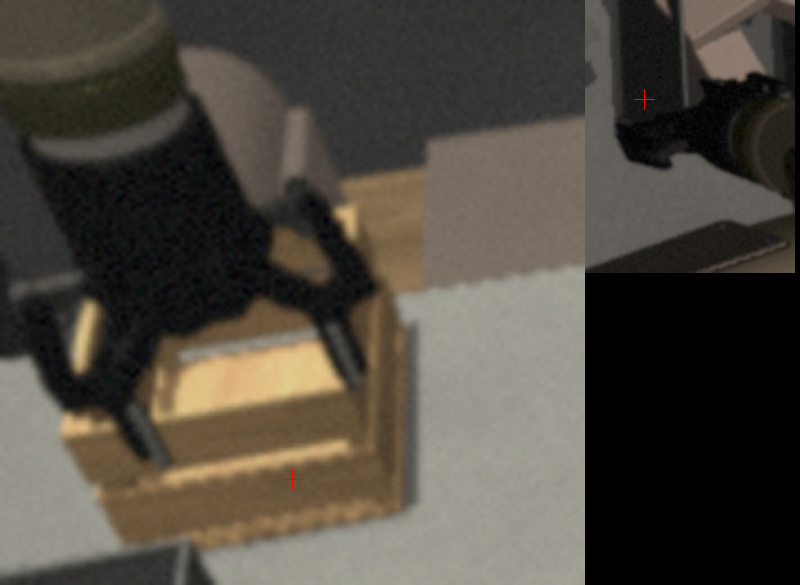

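Run:
```python
from st import *
print(proj('scene',[[0,0,0],[0,0,.1],[.1,0,0]]),proj('top',[[0,0,0.0],[0.535,-0.033,0.088]]))
im=read_camera('top')[:,:,::-1]; cv2.imwrite('pics/t6.png',im)
im=read_camera('scene')[:,:,::-1]; cv2.imwrite('pics/s6.png',im)
```

```text
[[271.04431942 151.20281677]
 [268.46749881 123.77189809]
 [279.13965618 169.55718043]] [[321.9320523  458.77942719]
 [336.90181071 242.86307188]]
```

View pics/s6.png

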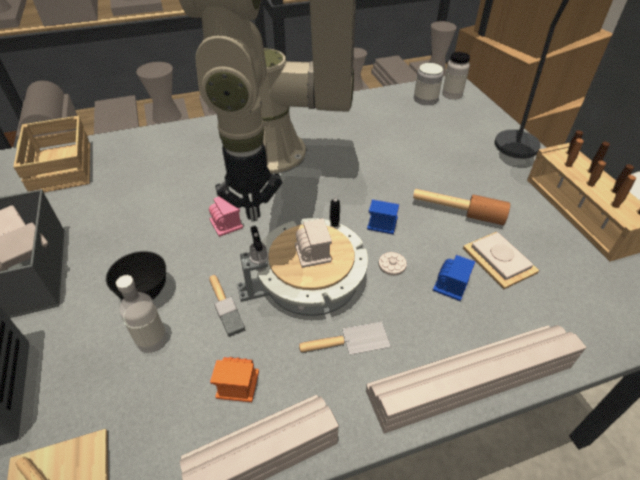

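View pics/t6.png

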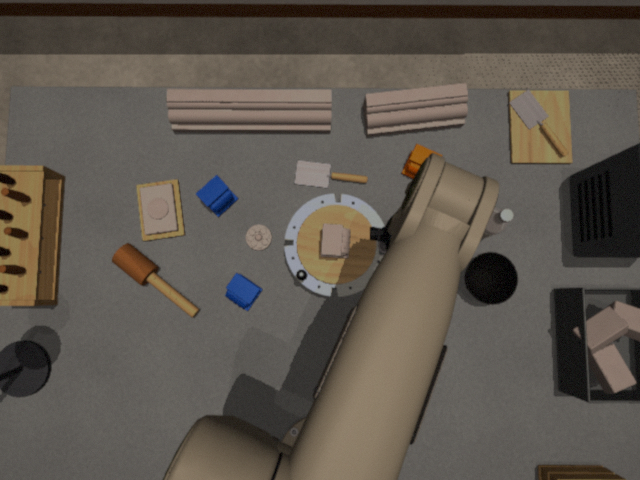

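Run:
```python
from st import *
t=cv2.imread("pics/top0.png")
b=cv2.resize(t[340:440,540:640],None,fx=5.8,fy=5.8,interpolation=cv2.INTER_CUBIC)
b=np.clip(255*(b/255.)**0.45,0,255).astype(np.uint8)
def mk(P,col):
    q=proj('top',P)[0]; cv2.drawMarker(b,tuple(int(v) for v in (q-[540,340])*5.8),col,0,20,1)
c=np.array([0.2352,-0.5241,0.2057]); y=np.array([.409,-.912,0])
for z,col in((0.013,(0,0,255)),(0.073,(0,255,0)),(.15,(255,0,0))):
  for s in(-1,0,1): mk(c+[0,0,z]+s*.05*y,col)
cv2.imwrite("pics/c6.png",b)
im=cv2.imread("pics/s6.png")
a=cv2.resize(im[100:260,190:320],None,fx=3.7,fy=3.7,interpolation=cv2.INTER_CUBIC)
a=np.clip(255*(a/255.)**0.5,0,255).astype(np.uint8)
for z,col in((0.0,(0,0,255)),(0.0187,(0,255,255)),(0.073,(0,255,0)),(.15,(255,0,0))):
    q=proj('scene',[.5296,-.1497,.2023+z])[0]; cv2.drawMarker(a,tuple(int(v) for v in (q-[190,100])*3.7),col,0,20,1)
cv2.imwrite("pics/c7.png",a)
```

```text
(no output)
```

View pics/c6.png

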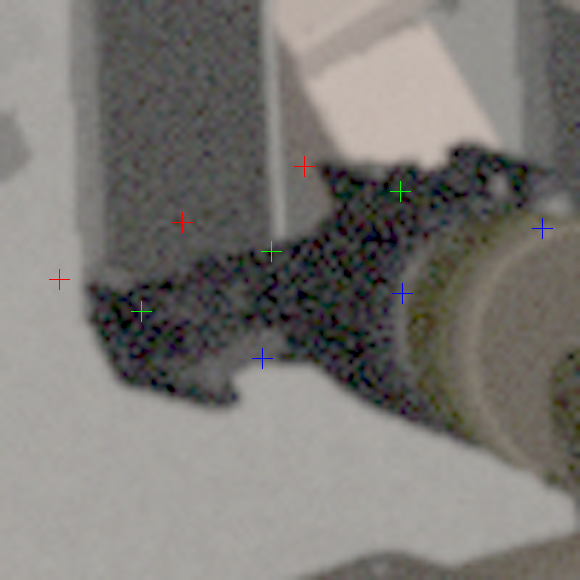

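View pics/c7.png

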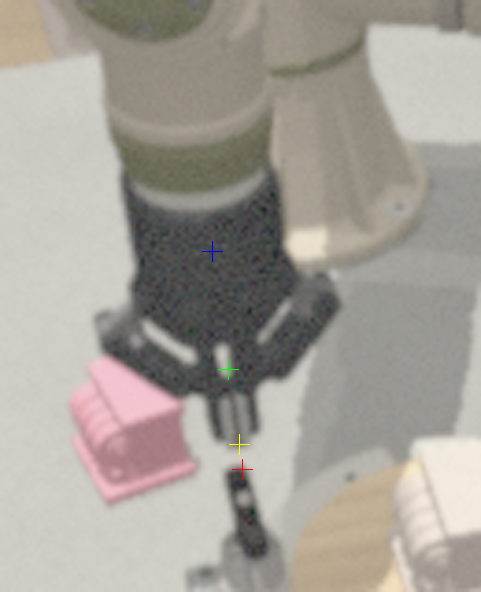

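Call:
step_arm:
  targets:
    - [[0,0,0],[0,0,0],5]
    - [[0,0,0],[0,0,0],5]
    - [[0,0,0],[0,0,0],5]
    - [[0,0,0],[0,0,0],5]
    - [[0,0,0],[1,0,0],5]
    - [[0,0,0],[1.0,0,0],5]
    - [[0,0,0],[1,0,0],5]
    - [[0,0,0],[1,0,0],5]
    - [[0,0,0],[1,0,0],5]
    - [[0,0,0],[0,0,0],5]

```text
clock: 7.2
tcp_pos: [0.5285, -0.1492, 0.1502]
orientation: [0.706, 0.012, 0.708, -0.011]
wrist_force: [0.3, -0.5, 0.0]
finger_gap: 0.0498
```

```bash
cat > crop.py <<'E'
import sys
from st import *
def crop(n,name,x0,y0,x1,y1,g=0.6):
    im=read_camera(n)[:,:,::-1][y0:y1,x0:x1]; f=min(780/(x1-x0),590/(y1-y0))
    im=cv2.resize(im,None,fx=f,fy=f,interpolation=cv2.INTER_CUBIC)
    cv2.imwrite(f"pics/{name}.png",np.clip(255*(im/255.)**g,0,255).astype(np.uint8)); print('f',f)
if __name__=='__main__':
    show(); crop(sys.argv[1],sys.argv[2],*map(int,sys.argv[3:7]))
E
python3 crop.py scene d1 205 170 295 275
```

```text
t 7.2 tcp [ 0.5285 -0.1492  0.1502] gap 0.0498 q [-0.421  0.289 -0.127  1.158 -0.    -0.389] F [ 0.3 -0.5  0. ] T [-0.04 -0.02  0.02]
[[-0.003  0.032  0.999]
 [ 0.001  0.999 -0.032]
 [-1.     0.001 -0.003]]
f 5.619047619047619
```

View pics/d1.png

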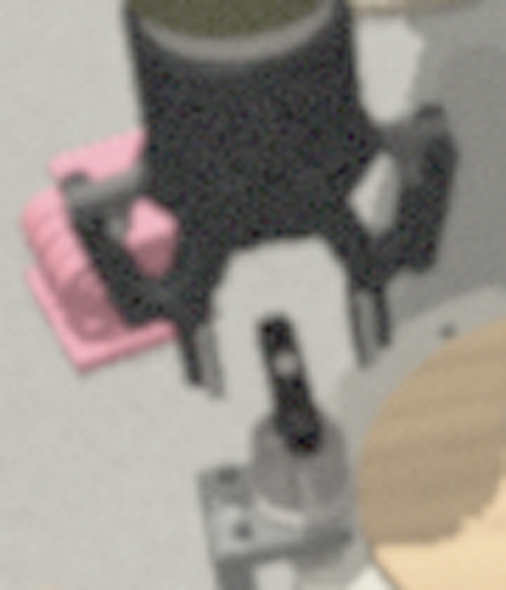

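Call:
step_arm:
  targets:
    - [[0,0,0],[0,0,0],3]
    - [[0,0,0],[0,0,0],2]
    - [[0,0,0],[0,0,0],0.5]
    - [[0,0,0],[0,0,0],0.5]
    - [[0,0,0],[0,0,0],0.5]
    - [[0,0,0],[0,0,0],0.5]
    - [[0,0,0],[0,0,0],0.5]
    - [[0,0,0],[0,0,0],0.5]
    - [[0,0,0],[0,0,0],0.5]
    - [[0,0,0],[0,0,0],0.5]
  force: 40

```text
clock: 8.25
tcp_pos: [0.5301, -0.1501, 0.153]
orientation: [0.707, 0.011, 0.707, -0.012]
wrist_force: [-0.6, -0.8, 6.0]
finger_gap: 0.0133
```

```bash
python3 crop.py scene d2 205 170 295 275
```

```text
t 8.25 tcp [ 0.5301 -0.1501  0.153 ] gap 0.0133 q [-0.421  0.287 -0.123  1.159 -0.    -0.389] F [-0.6 -0.8  6. ] T [-0.14  0.08  0.04]
[[ 0.001  0.032  0.999]
 [-0.001  0.999 -0.032]
 [-1.    -0.001  0.001]]
f 5.619047619047619
```

View pics/d2.png

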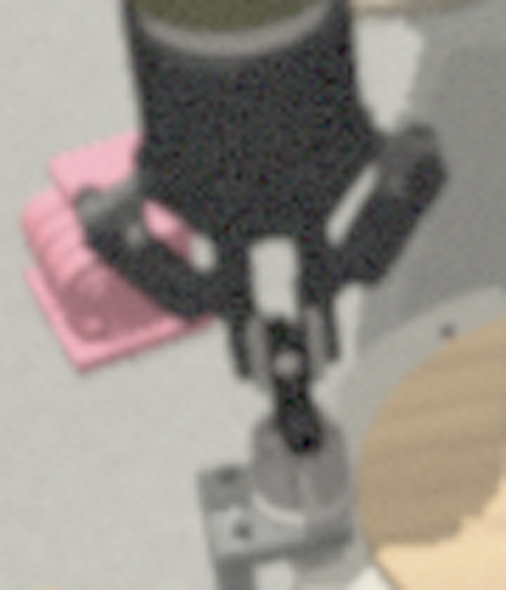

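Call:
step_arm:
  targets:
    - [[0,0,0],[0,0,0],0.5]
    - [[0,0,0],[0,0,0],0.5]
    - [[0,0,0],[-0.4,0,0],0.5]
    - [[0,0,0],[-0.4,0,0],0.5]
    - [[0,0,0],[-0.4,0,0],0.5]
    - [[0,0,0],[-0.4,0,0],0.5]
    - [[0,0,0],[-0.4,0,0],0.5]
    - [[0,0,0],[-0.4,0,0],0.5]
    - [[0,0,0],[0,0,0],0.5]
    - [[0,0,0],[0,0,0],0.5]
  force: 90

```text
clock: 9.3
tcp_pos: [0.5295, -0.1498, 0.1743]
orientation: [0.706, 0.012, 0.708, -0.011]
wrist_force: [5.9, -3.2, -14.3]
finger_gap: 0.0101
```

```bash
python3 crop.py scene d3 205 170 295 275
```

```text
t 9.3 tcp [ 0.5295 -0.1498  0.1743] gap 0.0101 q [-0.422  0.278 -0.081  1.213 -0.    -0.389] F [  5.9  -3.2 -14.3] T [-0.76 -1.17 -0.01]
[[-0.002  0.032  0.999]
 [ 0.001  0.999 -0.032]
 [-1.     0.001 -0.002]]
f 5.619047619047619
```

View pics/d3.png

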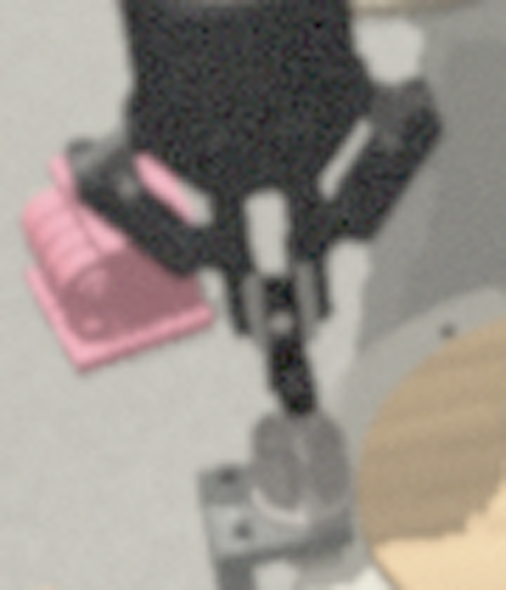

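Call:
step_arm:
  targets:
    - [[0,0,0],[0,-0.05,0.1],0.5]
    - [[0,0,0],[0,-0.05,0.1],0.5]
    - [[0,0,0],[0,-0.05,0.1],0.5]
    - [[0,0,0],[0,0,0],0.5]
    - [[0,0,0],[0,0,0],0.5]
    - [[0,0,0],[0,0,0],0.5]
    - [[0,0,0],[0,0,0],0.5]
    - [[0,0,0],[0,0,0],0.5]
    - [[0,0,0],[0,0,0],0.5]
    - [[0,0,0],[0,0,0],0.5]

```text
clock: 10.35
tcp_pos: [0.5303, -0.1502, 0.1753]
orientation: [0.705, 0.012, 0.709, -0.011]
wrist_force: [-5.4, 1.8, -14.6]
finger_gap: 0.0106
```

```bash
python3 st.py
```

```text
t 10.35 tcp [ 0.5303 -0.1502  0.1753] gap 0.0106 q [-0.422  0.282 -0.074  1.22  -0.    -0.39 ] F [ -5.4   1.8 -14.6] T [ 0.35  1.13 -0.02]
[[-0.004  0.032  0.999]
 [ 0.002  0.999 -0.032]
 [-1.     0.002 -0.005]]
```

Call:
step_arm:
  targets:
    - [[0,0,0],[-0.1,0.05,-0.15],0.5]
    - [[0,0,0],[0,0,0],0.5]
    - [[4,0,0],[0,0,0],0.5]
    - [[5,0,0],[0,0,0],0.5]
    - [[6,0,0],[0,0,0],0.5]
    - [[0,0,0],[0,0,0],0.5]
    - [[0,0,0],[0,0,0],0.5]
    - [[0,0,0],[0,0,0],0.5]
    - [[0,0,0],[0,0,0],0.5]
    - [[0,0,0],[0,0,0],0.5]

```text
clock: 11.35
tcp_pos: [0.5303, -0.1504, 0.1769]
orientation: [0.699, 0.103, 0.7, -0.102]
wrist_force: [-4.3, 2.0, -14.5]
finger_gap: 0.0104
```

```bash
python3 crop.py scene d4 205 170 295 275
```

```text
t 11.35 tcp [ 0.5303 -0.1504  0.1769] gap 0.0104 q [-0.422  0.279 -0.074  1.22  -0.    -0.131] F [ -4.3   2.  -14.5] T [ 0.37  1.05 -0.04]
[[-0.002  0.287  0.958]
 [ 0.001  0.958 -0.287]
 [-1.     0.    -0.002]]
f 5.619047619047619
```

View pics/d4.png

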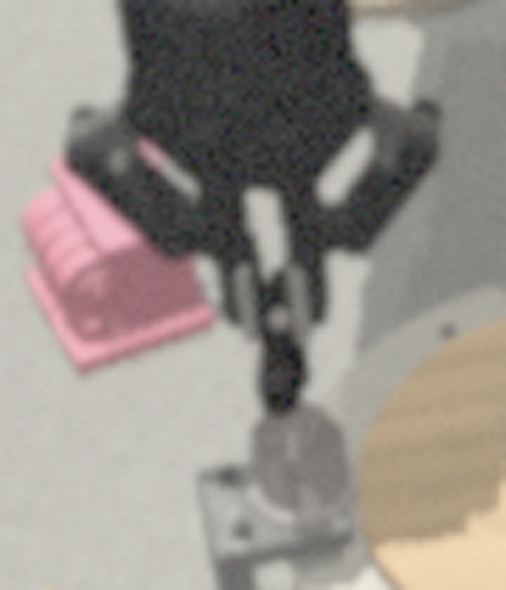

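Call:
step_arm:
  targets:
    - [[6,0,0],[0,0,-0.05],0.5]
    - [[7,0,0],[0,0,0],0.5]
    - [[7.5,0,0],[0,0,0],0.5]
    - [[7.5,0,0],[0,0,0],0.5]
    - [[7.5,0,0],[0,0,0],0.5]
    - [[7.5,0,0],[0,0,0],0.5]
    - [[7.5,0,0],[0,0,0],0.5]
    - [[7.5,0,0],[0,0,0],0.5]
    - [[7.0,0,0],[0,0,0],0.5]
    - [[0,0,0],[0,0,0],0.5]

```text
clock: 12.4
tcp_pos: [0.5298, -0.1507, 0.177]
orientation: [0.534, 0.463, 0.535, -0.464]
wrist_force: [-5.7, 0.8, -15.1]
finger_gap: 0.0106
```

```bash
python3 crop.py scene d5 205 170 295 275
```

```text
t 12.4 tcp [ 0.5298 -0.1507  0.177 ] gap 0.0106 q [-4.220e-01  2.780e-01 -7.500e-02  1.219e+00 -1.000e-03  1.006e+00] F [ -5.7   0.8 -15.1] T [ 0.13  1.16 -0.01]
[[-0.002  0.99   0.142]
 [-0.     0.142 -0.99 ]
 [-1.    -0.002  0.   ]]
f 5.619047619047619
```

View pics/d5.png

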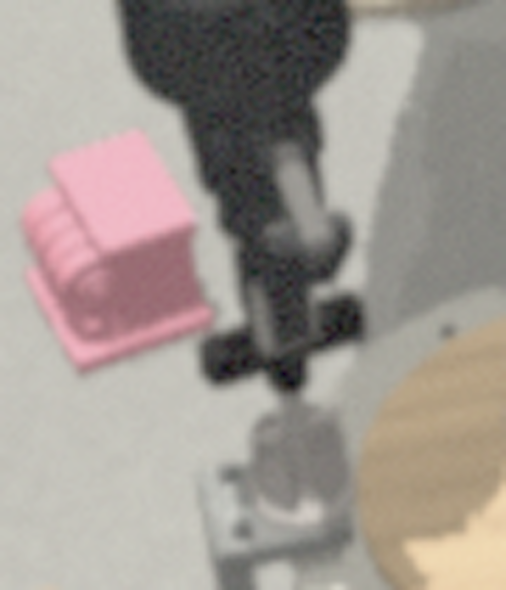

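Call:
step_arm:
  targets:
    - [[0,0,0],[0.2,0,0],0.5]
    - [[0,0,0],[0.3,0,0],0.5]
    - [[0,0,0],[0.4,0,0],0.5]
    - [[0,0,0],[0,0,0],0.5]
    - [[0,0,0],[0,0,0],4.5]
    - [[0,0,0],[0,0,0],4.5]
    - [[0,0,0],[0,0,0],4.5]
    - [[0,0,0],[0,0,0],4.5]
    - [[0,0,0],[0,0,0],4.5]
    - [[0,0,0],[-1,0,0],4.5]

```text
clock: 13.45
tcp_pos: [0.53, -0.1504, 0.1776]
orientation: [0.534, 0.463, 0.535, -0.463]
wrist_force: [-0.5, -0.6, -0.2]
finger_gap: 0.0451
```

Call:
step_arm:
  targets:
    - [[0,0,0],[-2,0,0],4.5]
    - [[0,0,0],[-3,0,0],4.5]
    - [[0,0,0],[-3,0,0],4.5]
    - [[0,0,0],[-1,0,0],4.5]
    - [[0,0,0],[0,0,0],4.5]
    - [[0,0,0],[0,0,0],4.5]
    - [[0,0,0],[0,0,0],4.5]
    - [[0,0,0],[0,0,0],4.5]
    - [[0,0,0],[0,0,0],4.5]
    - [[0,0,0],[0,0,0],4.5]

```text
clock: 14.45
tcp_pos: [0.5304, -0.1505, 0.2677]
orientation: [0.534, 0.463, 0.535, -0.463]
wrist_force: [-0.7, 0.3, 0.4]
finger_gap: 0.0451
```

```bash
python3 crop.py scene d6 205 150 395 295; python3 -c "
from st import *
for p in ([0.4565,0.0505,0.24],): local(p,98)"
```

```text
t 14.45 tcp [ 0.5304 -0.1505  0.2677] gap 0.0451 q [-0.422  0.259  0.121  1.434 -0.     1.006] F [-0.7  0.3  0.4] T [ 0.   -0.05 -0.03]
[[-0.001  0.99   0.142]
 [ 0.     0.142 -0.99 ]
 [-1.    -0.001 -0.   ]]
f 4.068965517241379
t 14.5 tcp [ 0.5305 -0.1506  0.2679] gap 0.0448 q [-0.422  0.259  0.121  1.434 -0.     1.006] F [0.5 0.3 0. ] T [ 0.02  0.   -0.03]
[[-0.001  0.99   0.142]
 [ 0.     0.142 -0.99 ]
 [-1.    -0.001 -0.   ]]
shift cm [  2.8   -4.46 -20.95]
tool y yaw now 8.17
rotvec deg [-8.983e+01 -4.000e-02  1.000e-02]
```

View pics/d6.png

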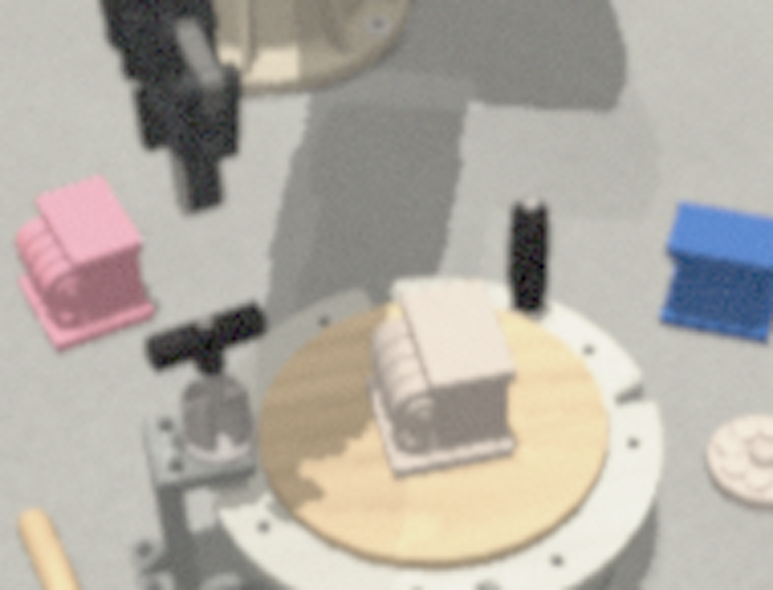

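Call:
step_arm:
  targets:
    - [[0,0,0],[0,-0.6,-2.5],5]
    - [[0,0,0],[0,-0.8,-3.8],5]
    - [[0,0,0],[0,-0.8,-4.0],5]
    - [[0,0,0],[0,-0.8,-4.0],5]
    - [[0,0,0],[0,-0.8,-4.0],5]
    - [[0,0,0],[0,-0.66,-2.65],5]
    - [[0,0,0],[2,0,0],5]
    - [[0,0,0],[3,0,0],5]
    - [[0,0,0],[1.8,0,0],5]
    - [[0,0,0],[0,0,0],5]

```text
clock: 15.5
tcp_pos: [0.4547, 0.0507, 0.1979]
orientation: [0.533, 0.462, 0.536, -0.464]
wrist_force: [-0.2, 0.7, 0.3]
finger_gap: 0.05
```

```bash
python3 crop.py scene d7 280 150 380 225; python3 -c "
from st import *
for p in ([0.4565,0.0505,0.115],): local(p)
from crop import crop
crop('top','d8',250,180,450,330)"
```

```text
t 15.5 tcp [0.4547 0.0507 0.1979] gap 0.05 q [-0.065  0.094 -0.251  1.231 -0.     1.363] F [-0.2  0.7  0.3] T [0.01 0.02 0.01]
[[-0.005  0.99   0.142]
 [ 0.     0.142 -0.99 ]
 [-1.    -0.005 -0.001]]
f 7.8
t 15.55 tcp [0.4557 0.0505 0.1995] gap 0.0501 q [-0.065  0.093 -0.248  1.232 -0.     1.363] F [-0.8 -0.1  0.5] T [ 0.02  0.01 -0.01]
[[-0.002  0.99   0.142]
 [ 0.     0.142 -0.99 ]
 [-1.    -0.002 -0.   ]]
shift cm [8.45 0.1  0.02]
tool y yaw now 8.18
f 3.9
```

View pics/d7.png

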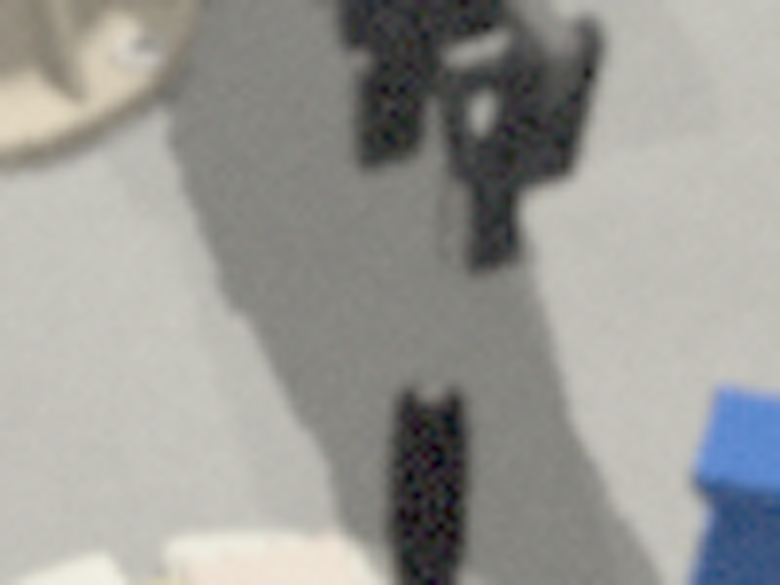

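View pics/d8.png

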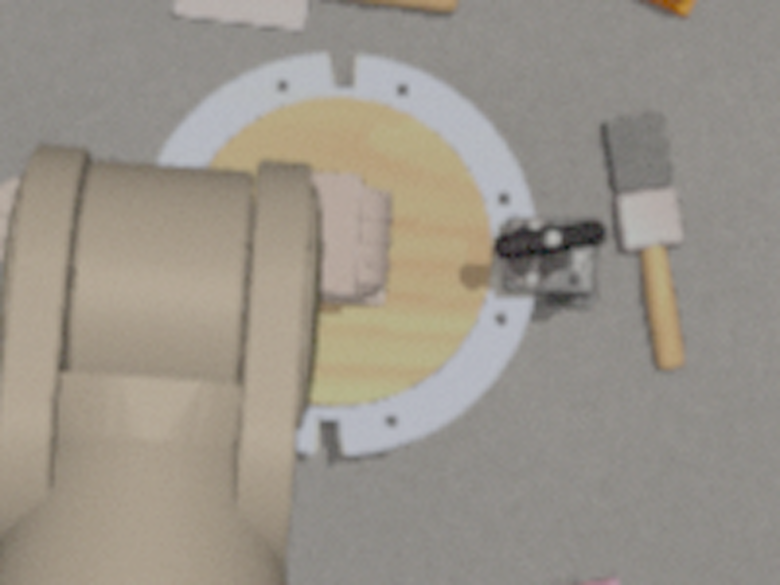

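Call:
step_arm:
  targets:
    - [[0,0,0],[2,0.08,0.1],5]
    - [[0,0,0],[2,0,0],5]
    - [[0,0,0],[2,0,0],5]
    - [[0,0,0],[2,0,0],5]
    - [[0,0,0],[0.4,0,0],5]
    - [[0,0,0],[0,0,0],5]
    - [[0,0,0],[0,0,0],1.5]
    - [[0,0,0],[0,0,0],1.5]
    - [[0,0,0],[0,0,0],1.5]
    - [[0,0,0],[0,0,0],1.5]
  force: 40

```text
clock: 16.6
tcp_pos: [0.4585, 0.0498, 0.1178]
orientation: [0.535, 0.464, 0.534, -0.462]
wrist_force: [-0.8, 2.6, 6.4]
finger_gap: 0.0232
```

```bash
python3 crop.py scene d9 250 150 380 250
```

```text
t 16.6 tcp [0.4585 0.0498 0.1178] gap 0.0232 q [-6.700e-02  1.420e-01 -3.990e-01  1.027e+00  1.000e-03  1.361e+00] F [-0.8  2.6  6.4] T [ 0.37  0.38 -0.03]
[[ 0.002  0.99   0.142]
 [ 0.     0.142 -0.99 ]
 [-1.     0.002 -0.   ]]
f 5.9
```

View pics/d9.png

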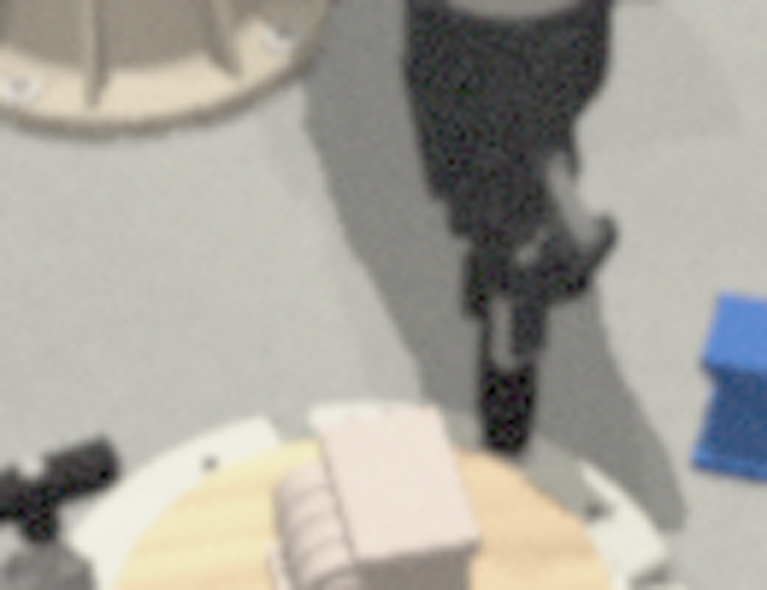

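Run:
```python
import numpy as np
c=np.array([.5343,-.0325]);y=np.array([.99,.142]);z=np.array([.142,-.99])
prof=np.r_[1,2.5,np.full(0,0)]; w=np.array([.3,.6]+[1]*15+[.7,.4]); a=132.8-90*np.r_[0,np.cumsum(w)/w.sum()]
P=c+.1135*np.c_[np.cos(np.radians(a)),np.sin(np.radians(a))]
d=np.diff(P,axis=0)*100
print([[round(float(v@y),2),round(float(v@z),2)] for v in d],P[0],P[-1])
```

```text
[[0.26, -0.18], [0.54, -0.33], [0.93, -0.48], [0.97, -0.39], [1.0, -0.3], [1.03, -0.21], [1.04, -0.11], [1.05, -0.01], [1.05, 0.08], [1.03, 0.18], [1.01, 0.27], [0.98, 0.37], [0.94, 0.45], [0.9, 0.54], [0.84, 0.62], [0.78, 0.7], [0.72, 0.77], [0.46, 0.57], [0.24, 0.34]] [0.45718341 0.05077834] [0.61757834 0.04461659]
```

Call:
step_arm:
  targets:
    - [[0,0,0],[0,0.26,-0.18],1.5]
    - [[0,0,0],[0,0.54,-0.33],1.5]
    - [[0,0,0],[0,0.93,-0.48],1.5]
    - [[0,0,0],[0,0.97,-0.39],1.5]
    - [[0,0,0],[0,1.0,-0.3],1.5]
    - [[0,0,0],[0,1.03,-0.21],1.5]
    - [[0,0,0],[0,1.04,-0.11],1.5]
    - [[0,0,0],[0,1.05,-0.01],1.5]
    - [[0,0,0],[0,0,0],1.5]
    - [[0,0,0],[0,0,0],1.5]
  force: 40

```text
clock: 17.65
tcp_pos: [0.5244, 0.0782, 0.1178]
orientation: [0.536, 0.464, 0.533, -0.463]
wrist_force: [1.3, -3.6, 7.1]
finger_gap: 0.0231
```

```bash
python3 crop.py top e1 250 180 450 330; python3 -c "
from h import *
p=get_state()['tcp_pos'][:2]-[.5343,-.0325];print(np.hypot(*p),np.degrees(np.arctan2(p[1],p[0])))"
```

```text
t 17.65 tcp [0.5244 0.0782 0.1178] gap 0.0231 q [-0.002  0.268 -0.239  1.06  -0.002  1.427] F [ 1.3 -3.6  7.1] T [-0.78 -0.22 -0.01]
[[ 0.004  0.99   0.141]
 [-0.002  0.142 -0.99 ]
 [-1.     0.004  0.003]]
f 3.9
0.11112748306799378 95.25910412551374
```

View pics/e1.png

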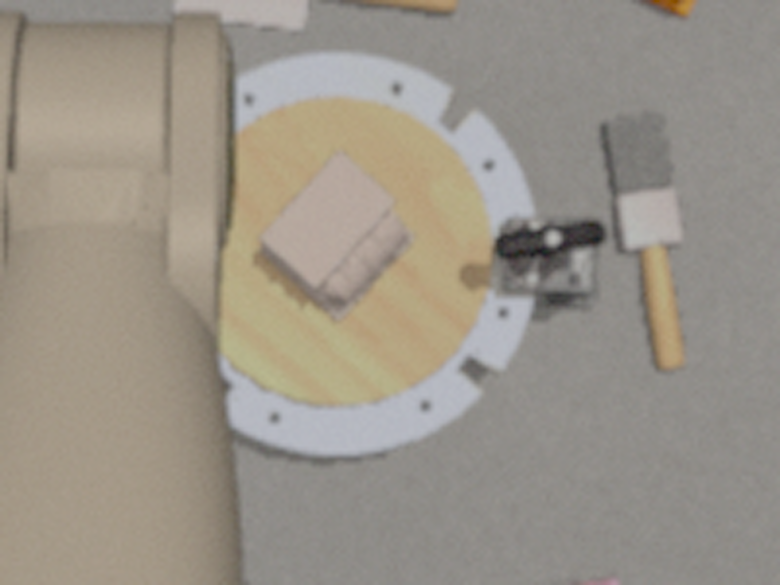

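Call:
step_arm:
  targets:
    - [[0,0,0],[0,0.9,0.1],1.5]
    - [[0,0,0],[0,1.03,0.2],1.5]
    - [[0,0,0],[0,1.01,0.28],1.5]
    - [[0,0,0],[0,0.98,0.37],1.5]
    - [[0,0,0],[0,0.94,0.45],1.5]
    - [[0,0,0],[0,0.9,0.54],1.5]
    - [[0,0,0],[0,0.84,0.62],1.5]
    - [[0,0,0],[0,0.78,0.7],1.5]
    - [[0,0,0],[0,0.5,0.5],1.5]
    - [[0,0,0],[0,0,0],1.5]

```text
clock: 18.7
tcp_pos: [0.6072, 0.0521, 0.1178]
orientation: [0.535, 0.464, 0.533, -0.463]
wrist_force: [-0.6, -2.1, 6.8]
finger_gap: 0.0235
```

```bash
cat > ang.py <<'E'
from st import *
# notch-based plate angle from the top picture, plus images
s,_=show(); p=s['tcp_pos'][:2]-[.5343,-.0325];print('r',np.hypot(*p),'turned',132.8-np.degrees(np.arctan2(p[1],p[0])))
E
python3 ang.py; python3 crop.py top e2 250 180 450 330
```

```text
t 18.7 tcp [0.6072 0.0521 0.1178] gap 0.0235 q [-4.600e-02  4.140e-01 -2.700e-02  1.126e+00 -1.000e-03  1.384e+00] F [-0.6 -2.1  6.8] T [-0.34  0.11  0.05]
[[ 0.003  0.99   0.141]
 [-0.001  0.141 -0.99 ]
 [-1.     0.003  0.002]]
r 0.1116133713871775 turned 83.55308366178286
t 18.7 tcp [0.6072 0.0521 0.1178] gap 0.0235 q [-4.600e-02  4.140e-01 -2.700e-02  1.126e+00 -1.000e-03  1.384e+00] F [-0.6 -2.1  6.8] T [-0.34  0.11  0.05]
[[ 0.003  0.99   0.141]
 [-0.001  0.141 -0.99 ]
 [-1.     0.003  0.002]]
f 3.9
```

View pics/e2.png

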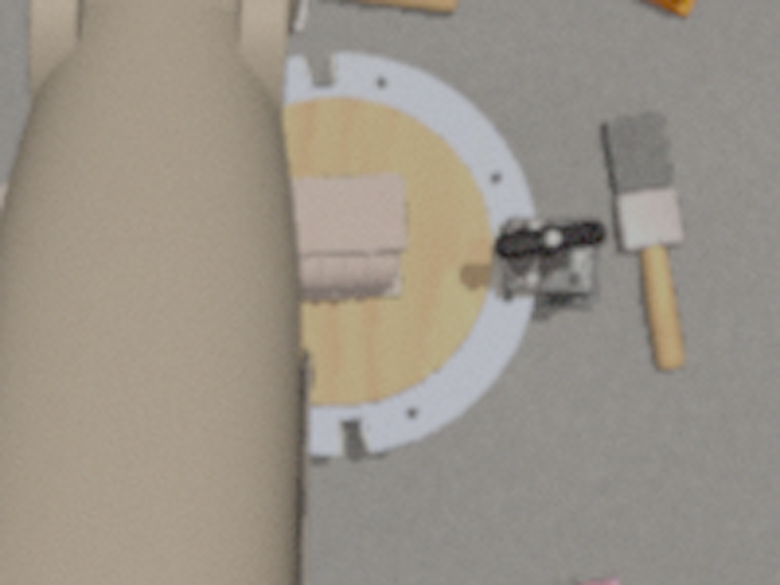

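Call:
step_arm:
  targets:
    - [[0,0,0],[0,0.15,0.18],1.5]
    - [[0,0,0],[0,0.24,0.3],1.5]
    - [[0,0,0],[0,0.24,0.3],1.5]
    - [[0,0,0],[0,0.17,0.24],1.5]
    - [[0,0,0],[0,0,0],1.5]
    - [[0,0,0],[0,0,0],1.5]
    - [[0,0,0],[0,0,0],1.5]
    - [[0,0,0],[0,0,0],1.5]
    - [[0,0,0],[0,0,0],1.5]
    - [[0,0,0],[0,0,0],1.5]

```text
clock: 19.75
tcp_pos: [0.6159, 0.0439, 0.1178]
orientation: [0.535, 0.464, 0.533, -0.463]
wrist_force: [-0.4, -1.1, 4.7]
finger_gap: 0.0236
```

```bash
python3 ang.py; python3 crop.py top e3 310 185 350 305
```

```text
t 19.75 tcp [0.6159 0.0439 0.1178] gap 0.0236 q [-0.059  0.43  -0.004  1.135 -0.     1.37 ] F [-0.4 -1.1  4.7] T [-0.17  0.04  0.01]
[[ 0.003  0.99   0.142]
 [-0.     0.142 -0.99 ]
 [-1.     0.003  0.001]]
r 0.11179320571845412 turned 89.65531806020059
t 19.75 tcp [0.6159 0.0439 0.1178] gap 0.0236 q [-0.059  0.43  -0.004  1.135 -0.     1.37 ] F [-0.4 -1.1  4.7] T [-0.17  0.04  0.01]
[[ 0.003  0.99   0.142]
 [-0.     0.142 -0.99 ]
 [-1.     0.003  0.001]]
f 4.916666666666667
```

View pics/e3.png

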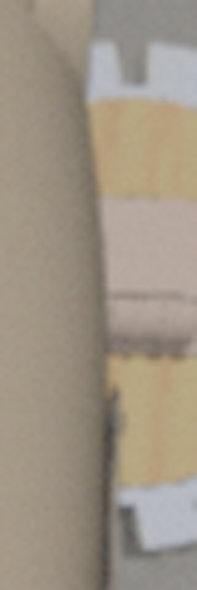

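Call:
step_arm:
  targets:
    - [[0,0,0],[0,0.06,0.07],1.5]
    - [[0,0,0],[0,0,0],1.5]
    - [[0,0,0],[0,0,0],1.5]
    - [[0,0,0],[0,0,0],5]
    - [[0,0,0],[0,0,0],5]
    - [[0,0,0],[0,0,0],5]
    - [[0,0,0],[0,0,0],5]
    - [[0,0,0],[-1,0,0],5]
    - [[0,0,0],[-2,0,0],5]
    - [[0,0,0],[-3,0,0],5]

```text
clock: 20.8
tcp_pos: [0.6145, 0.0436, 0.1758]
orientation: [0.533, 0.462, 0.535, -0.464]
wrist_force: [-0.3, -0.0, -0.6]
finger_gap: 0.0501
```

Call:
step_arm:
  targets:
    - [[0,0,0],[-3,0,0],5]
    - [[0,0,0],[-3,0,0],5]
    - [[0,0,0],[-2.5,-0.5,2],5]
    - [[0,0,0],[0,-1.5,4],5]
    - [[0,0,0],[0,-1.5,4],5]
    - [[0,0,0],[0,-1.5,4],5]
    - [[0,0,0],[0,-1,3],5]
    - [[0,0,0],[0,0,0.5],5]
    - [[0,0,0],[0,0,0],5]
    - [[0,0,0],[0,0,0],5]

```text
clock: 21.8
tcp_pos: [0.5813, -0.1375, 0.2616]
orientation: [0.534, 0.463, 0.534, -0.463]
wrist_force: [-0.1, 0.8, 0.9]
finger_gap: 0.05
```

```bash
python3 crop.py top e4 250 180 450 330;python3 crop.py scene e5 205 150 395 295; python3 -c "
from st import *
local([.5303,-.1503,.20],8)"
```

```text
t 21.8 tcp [ 0.5813 -0.1375  0.2616] gap 0.05 q [-0.367  0.352  0.234  1.453  0.     1.061] F [-0.1  0.8  0.9] T [ 0.03  0.   -0.05]
[[ 0.     0.99   0.143]
 [ 0.     0.143 -0.99 ]
 [-1.     0.    -0.   ]]
f 3.9
t 21.85 tcp [ 0.5814 -0.1371  0.2615] gap 0.05 q [-0.366  0.352  0.234  1.453  0.     1.061] F [-0.1 -0.6  0.6] T [-0.02 -0.01 -0.03]
[[ 0.     0.99   0.143]
 [ 0.     0.143 -0.99 ]
 [-1.     0.    -0.   ]]
f 4.068965517241379
t 21.9 tcp [ 0.5814 -0.1369  0.2615] gap 0.0502 q [-0.366  0.352  0.234  1.452  0.     1.061] F [-0.  -0.4  0.2] T [-0.02  0.01  0.03]
[[ 0.     0.99   0.144]
 [ 0.     0.144 -0.99 ]
 [-1.     0.    -0.   ]]
shift cm [ 6.14 -5.25  0.59]
tool y yaw now 8.26
rotvec deg [ 0.26 -0.01 -0.01]
```

View pics/e4.png

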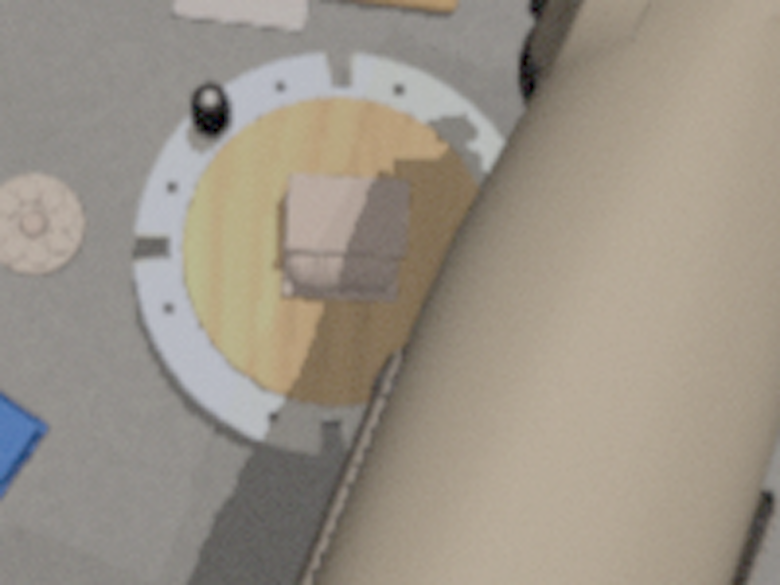

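View pics/e5.png

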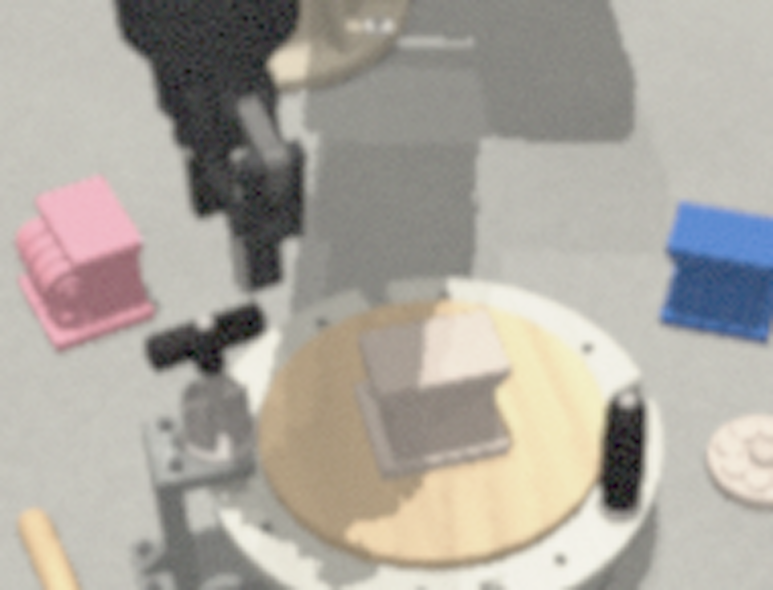

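Call:
step_arm:
  targets:
    - [[0,0,0],[0,-2,0.2],5]
    - [[0,0,0],[0,-2,0.2],5]
    - [[0,0,0],[0,-1.25,0.2],5]
    - [[0,0,0],[0,0,0],5]
    - [[0,0,0],[1,0,0],5]
    - [[0,0,0],[2,0,0],5]
    - [[0,0,0],[2,0,0],5]
    - [[0,0,0],[2,0,0],5]
    - [[0,0,0],[2.2,0,0],5]
    - [[0,0,0],[0,0,0],5]

```text
clock: 22.9
tcp_pos: [0.5285, -0.1503, 0.1654]
orientation: [0.532, 0.462, 0.537, -0.464]
wrist_force: [-1.1, 0.6, -0.3]
finger_gap: 0.05
```

```bash
python3 crop.py scene e6 205 170 295 275; python3 -c "
from st import *
local([.5303,-.1503,.169],8)"
```

```text
t 22.9 tcp [ 0.5285 -0.1503  0.1654] gap 0.05 q [-0.423  0.285 -0.095  1.197  0.     1.004] F [-1.1  0.6 -0.3] T [-0.03  0.04 -0.01]
[[-0.006  0.99   0.143]
 [ 0.003  0.143 -0.99 ]
 [-1.    -0.005 -0.003]]
f 5.619047619047619
t 22.95 tcp [ 0.5293 -0.1508  0.1673] gap 0.0501 q [-0.423  0.283 -0.092  1.199  0.     1.004] F [-0.1 -0.2  0.6] T [ 0.01 -0.02 -0.03]
[[-0.003  0.99   0.143]
 [ 0.002  0.143 -0.99 ]
 [-1.    -0.003 -0.002]]
shift cm [-0.17  0.1  -0.03]
tool y yaw now 8.2
rotvec deg [ 0.2  -0.12  0.18]
```

View pics/e6.png

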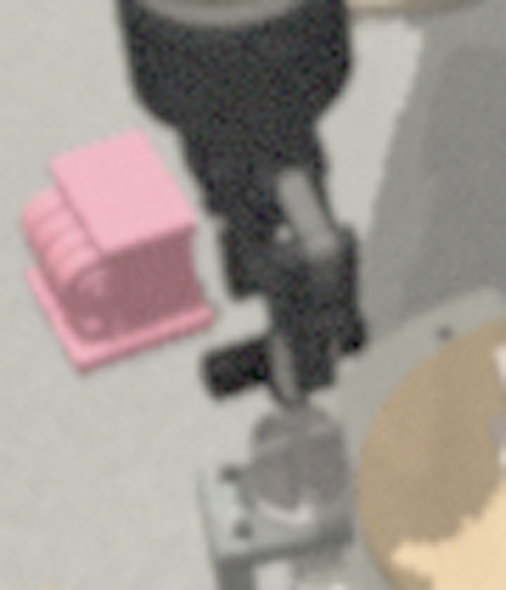

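Call:
step_arm:
  targets:
    - [[0,0,0],[0,0.05,0],2.5]
    - [[0,0,0],[0,0,0],0.5]
    - [[0,0,0],[0,0,0],0.5]
    - [[0,0,0],[0,0,0],0.5]
    - [[0,0,0],[0,0,0],0.5]
    - [[0,0,0],[-0.3,0,0],0.5]
    - [[0,0,0],[-0.3,0,0],0.5]
    - [[0,0,0],[-0.3,0,0],0.5]
    - [[0,0,0],[0,0,0],0.5]
    - [[0,0,0],[0,0,0],0.5]
  force: 90

```text
clock: 23.95
tcp_pos: [0.5297, -0.1517, 0.1772]
orientation: [0.534, 0.463, 0.535, -0.464]
wrist_force: [-2.7, -3.3, -15.3]
finger_gap: 0.0096
```

```bash
python3 crop.py scene e7 205 170 295 275
```

```text
t 23.95 tcp [ 0.5297 -0.1517  0.1772] gap 0.0096 q [-4.240e-01  2.790e-01 -7.300e-02  1.221e+00 -1.000e-03  1.005e+00] F [ -2.7  -3.3 -15.3] T [-0.89  0.36 -0.04]
[[-0.002  0.99   0.142]
 [ 0.     0.142 -0.99 ]
 [-1.    -0.002 -0.   ]]
f 5.619047619047619
```

View pics/e7.png

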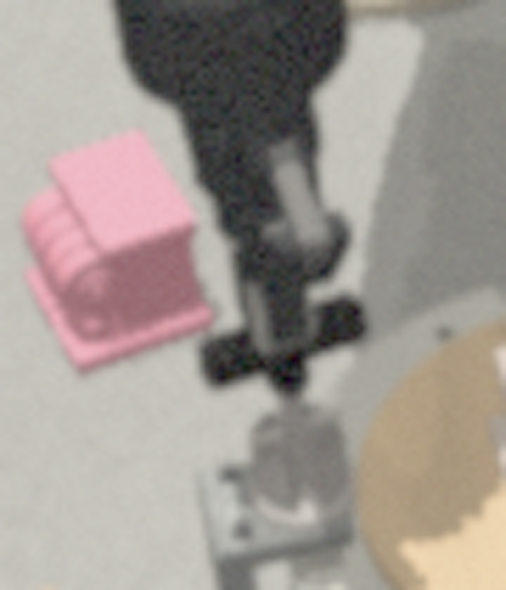

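Call:
step_arm:
  targets:
    - [[-7,0,0],[0,0,0],0.5]
    - [[-8.2,0,0],[0,0,0],0.5]
    - [[-8.2,0,0],[0,0,0],0.5]
    - [[-8.2,0,0],[0,0,0],0.5]
    - [[-8.2,0,0],[0,0,0],0.5]
    - [[-8.2,0,0],[0,0,0],0.5]
    - [[-8.2,0,0],[0,0,0],0.5]
    - [[-8.2,0,0],[0,0,0],0.5]
    - [[-8.2,0,0],[0,0,0],0.5]
    - [[-7.4,0,0],[0,0,0],0.5]

```text
clock: 25.0
tcp_pos: [0.5312, -0.1502, 0.1779]
orientation: [0.707, 0.01, 0.707, -0.008]
wrist_force: [2.0, 0.7, -15.0]
finger_gap: 0.0098
```

```bash
python3 crop.py scene e8 205 170 295 275
```

```text
t 25.0 tcp [ 0.5312 -0.1502  0.1779] gap 0.0098 q [-0.423  0.278 -0.072  1.22   0.003 -0.397] F [  2.    0.7 -15. ] T [ 0.19 -0.35 -0.03]
[[ 0.001  0.025  1.   ]
 [ 0.003  1.    -0.025]
 [-1.     0.003  0.001]]
f 5.619047619047619
```

View pics/e8.png

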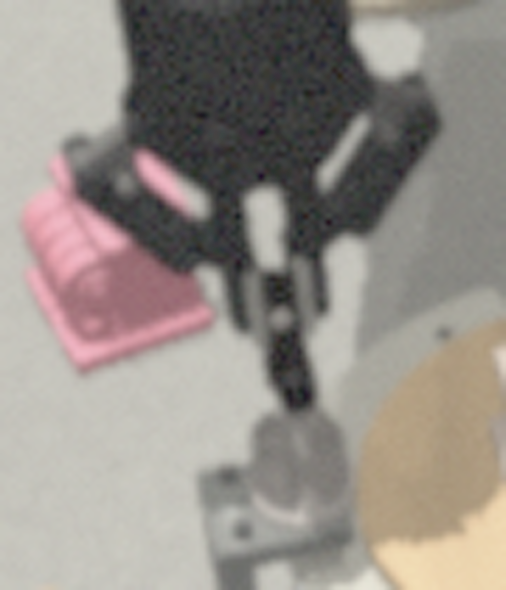

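Call:
step_arm:
  targets:
    - [[0,0,0],[0.3,0,0],0.5]
    - [[0,0,0],[0.4,0,0],0.5]
    - [[0,0,0],[0.4,0,0],0.5]
    - [[0,0,0],[0.4,0,0],0.5]
    - [[0,0,0],[0.4,0,0],0.5]
    - [[0,0,0],[0.4,0,0],0.5]
    - [[0,0,0],[0.1,0,0],0.5]
    - [[0,0,0],[0,0,0],0.5]
    - [[0,0,0],[0,0,0],0.5]
    - [[0,0,0],[0,0,0],0.5]

```text
clock: 26.05
tcp_pos: [0.5313, -0.1506, 0.1552]
orientation: [0.708, 0.012, 0.706, -0.011]
wrist_force: [2.5, 5.9, -6.4]
finger_gap: 0.0097
```

```bash
python3 crop.py scene e9 205 170 295 275
```

```text
t 26.05 tcp [ 0.5313 -0.1506  0.1552] gap 0.0097 q [-0.423  0.288 -0.116  1.165  0.002 -0.39 ] F [ 2.5  5.9 -6.4] T [ 1.17 -0.25  0.04]
[[ 0.002  0.033  0.999]
 [ 0.001  0.999 -0.033]
 [-1.     0.002  0.002]]
f 5.619047619047619
```

View pics/e9.png

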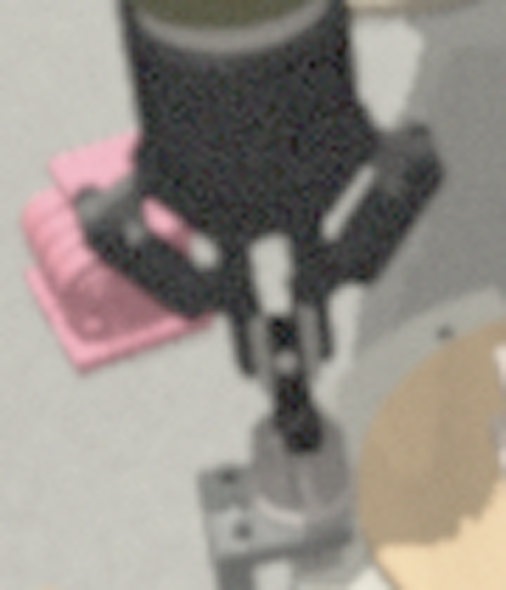

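Call:
step_arm:
  targets:
    - [[0,0,0],[0.2,0,0],0.5]
    - [[0,0,0],[0,0,0],0.5]
    - [[0,0,0],[0,0,0],4.5]
    - [[0,0,0],[0,0,0],4.5]
    - [[0,0,0],[0,0,0],4.5]
    - [[0,0,0],[0,0,0],4.5]
    - [[0,0,0],[-1,0,0],4.5]
    - [[0,0,0],[-2,0,0],4.5]
    - [[0,0,0],[-3,0,0],4.5]
    - [[0,0,0],[-3,0,0],4.5]

```text
clock: 27.1
tcp_pos: [0.5303, -0.1516, 0.2438]
orientation: [0.707, 0.011, 0.707, -0.012]
wrist_force: [-0.5, -0.1, 0.4]
finger_gap: 0.0451
```

Call:
step_arm:
  targets:
    - [[0,0,0],[-1,-1,0],4.5]
    - [[0,0,0],[0,-3,-3],4.5]
    - [[0,0,0],[0,-3,-3],4.5]
    - [[0,0,0],[0,-3,-3],4.5]
    - [[0,0,0],[0,-3,-3],4.5]
    - [[0,0,0],[0,-3,-3],4.5]
    - [[0,0,0],[0,-2,-2],4.5]
    - [[0,0,0],[0,0,0],4.5]
    - [[0,0,0],[0,0,0],4.5]
    - [[0,0,0],[0,0,0],4.5]

```text
clock: 28.1
tcp_pos: [0.3552, -0.3258, 0.2522]
orientation: [0.707, 0.011, 0.707, -0.011]
wrist_force: [0.0, 0.2, 0.0]
finger_gap: 0.0448
```

```bash
python3 crop.py top f1 250 180 450 330;python3 crop.py scene f2 220 185 400 320;python3 crop.py scene f3 0 0 640 480; cp pics/scene0.png /tmp; python3 -c "
import cv2;a=cv2.imread('pics/scene0.png')[185:320,220:400];cv2.imwrite('pics/f2ref.png',cv2.resize(a,None,fx=4.33,fy=4.33,interpolation=cv2.INTER_CUBIC))"
```

```text
t 28.1 tcp [ 0.3552 -0.3258  0.2522] gap 0.0448 q [-0.909  0.122 -0.086  1.363  0.    -0.878] F [0.  0.2 0. ] T [ 0.02 -0.01  0.  ]
[[ 0.     0.032  0.999]
 [ 0.     0.999 -0.032]
 [-1.     0.     0.   ]]
f 3.9
t 28.15 tcp [ 0.3554 -0.3255  0.2522] gap 0.045 q [-0.908  0.122 -0.086  1.363  0.    -0.878] F [ 0.4 -0.2 -0.4] T [-0.    0.02  0.  ]
[[ 0.     0.031  1.   ]
 [ 0.     1.    -0.031]
 [-1.     0.     0.   ]]
f 4.333333333333333
t 28.2 tcp [ 0.3555 -0.3254  0.2522] gap 0.0449 q [-0.908  0.122 -0.086  1.363  0.    -0.878] F [0.2 0.2 0.3] T [ 0.   -0.    0.01]
[[ 0.    0.03  1.  ]
 [ 0.    1.   -0.03]
 [-1.    0.    0.  ]]
f 1.21875
```

View pics/f1.png

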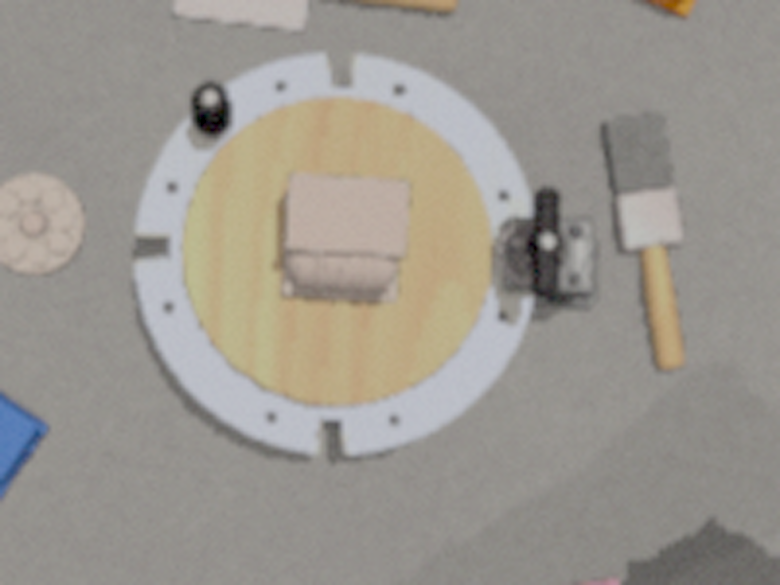

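View pics/f2.png

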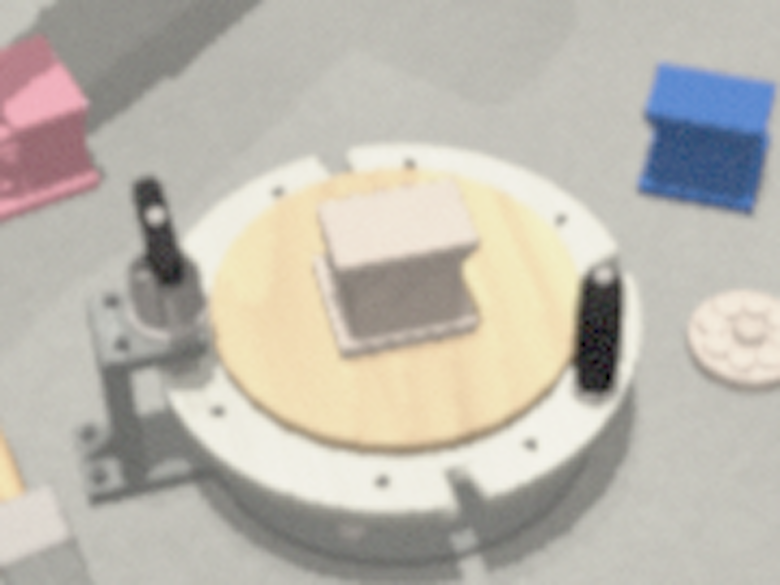

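View pics/f3.png

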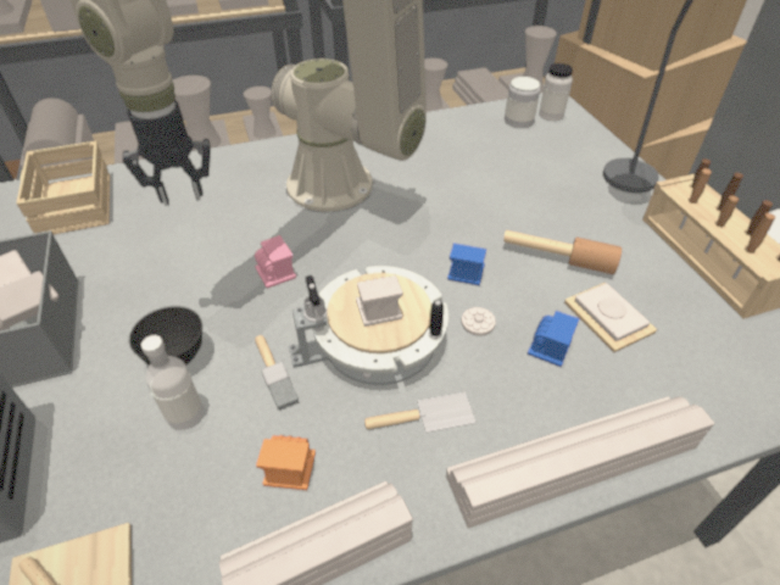

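```bash
python3 -c "
from workcell import *
print(hand_in()); print(get_state()['clock'])"
```

```text
the job is handed in; nothing more can be done
None
the job is handed in; nothing more can be done
```

The turntable is a quarter turn clockwise and locked in the next notch, with the scrolled front of the corbel facing the robot. I handed the job in at about 28 s of the 64 s allowed; no verdict was reported.

I lifted the T-bar and twisted it about 80° clockwise into its rest notch. I released it there and saw it stay up, turned the plate by the upright grip, then lifted and twisted the bar back and let the pin down.

**Last checks, from the final pictures and state:**
- **Plate angle:** the notches, seen just before the pin went down, gave about 89.7°. They look unchanged since then.
- **Pin:** the T-bar is back over its slot, and its top screw sits within about 0.4 px of where it was at the start, so the pin reads as fully down.
- **Corbel:** it is upright in the middle of the board, square to the stand.
- **Other things on the bench:** none looks moved.
- **Robot:** the gripper is clear, and the wrist forces are about zero.

**What disagreed:**
- The two cameras differed by about 5 mm on the turntable's axis. I averaged them and then centred on the plunger by the wrist force.
- The fingertips appear about 20 mm higher in the pictures than the reported TCP. Both grasps still held.
- The gripper reported openings of about 10–13 mm on the 15 mm bar and 23 mm on the 25 mm grip.

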